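# Re-seat three bottles in a carrier and put its lid on

### The job

Each bottle in the carrier stands on the wrong riser, so the lid will not go on. First park the tall brown bottle on the round mat and let go of it; then stand the small blue bottle where the tall one stood, the middle-sized white bottle where the small one stood, and last the tall bottle where the middle one stood, each upright and centred on its riser. Then lay the lid squarely on the carrier's end panels, handle up, so that it lies flat; do not tip a bottle over, and leave the timer where it is.

Things in the scene. Friction and masses are not known exactly. Their poses are not given: they have to be found in the camera images.
- bottle_tall: Brown reagent bottle with a black screw cap (cap 40 in diameter, top 21 mm of the bottle, fixed to it); 150 mm high, 66 in diameter, loose, upright. Origin at the centre of its underside, z up; its yaw is of no matter. Starts on the highest riser, seat_small (cap top at 207); belongs on seat_tall.
- bottle_middle: White reagent bottle with a blue screw cap (cap 36 in diameter, top 17 mm of the bottle, fixed to it); 118 mm high, 58 in diameter, loose, upright. Origin at the centre of its underside, z up. Starts on the lowest riser, seat_tall; belongs on seat_middle.
- bottle_small: Blue reagent bottle with a white screw cap (cap 32 in diameter, top 15 mm of the bottle, fixed to it); 105 mm high, 50 in diameter, loose, upright. Origin at the centre of its underside, z up. Starts on the riser of medium height, seat_middle; belongs on seat_small.
- seat_tall: Lowest white riser in the carrier, a fixed 80 x 80 mm block with a thin grey disc on top. Origin at the centre of its top face, 12 mm above the bench; its axes are the carrier's.
- seat_middle: White riser of medium height, fixed, 80 x 80 mm with a grey disc on top. Origin at the centre of its top face, 44 mm above the bench; axes as the carrier's.
- seat_small: Highest white riser, fixed, 80 x 80 mm with a grey disc on top. Origin at the centre of its top face, 57 mm above the bench; axes as the carrier's.
- carrier: Fixed bottle carrier (mm): base 104 (x) by 300 (y), rim 20 high along both long sides, open above it; at each y end a grey panel 12 thick, 100 wide, top 168 above the bench, 276 between inner faces. Risers stand along y at -86, 0, +86, order changes. Origin: centre of underside. All bottles right: cap tops at 162. Take bottles by the cap, fingers closing across the row.
- lid: Loose lid (mm): white board 104 (x) by 304 (y) by 8 on two round battens (10 thick, along x at y = -127, +127), black handle bar along y, 14 wide, 100 long, at the centre, 34 to 54 above the origin. Origin: centre, level with batten bottoms, 10 below the board. Seated: board on both panel tops, battens inside them (6 play), y along the carrier's y (either way), origin 158 above bench.
- mat: Round cork mat fixed to the bench, 110 mm in diameter, 4 mm thick: the free spot for the tall bottle. Origin at the centre of its underside.
- timer: Bystander: white bench timer, 58 x 68 x 16 mm, loose; origin at the centre of its underside. Leave alone.
Things that resemble listed ones, but are neither listed nor needed, are in the scene too. There is more than one size of the bottle_tall; the one meant has the size given above.

How it is judged:
By the outcome, as a careful person would: the job done as asked, in the order asked, and still so for the second after the job is handed in, with the robot touching nothing.
It also fails if it takes over 120 s, if anything falls off the work surface, if the arm or the gripper's body presses on something with over 40 N, if the wrist force passes 120 N, or if a joint passes its speed limit or range.

### The arm

A 6-joint arm with a two-finger parallel gripper is mounted at the origin on a cart in front of the work surface, level with it; the furniture and walls round the work are solid. World frame = base frame: x ahead of the robot, y to its left, z up, the work surface at z = 0. Lengths are in m, angles in rad, forces in N, time in s.
With the tool pointing down it reaches from about 0.425 to 0.95 m from the base axis. Payload 14.7 kg.
Tool frame: the origin (TCP) lies midway between the tips of the shut fingers; the grasp point (between the pads) lies 19 mm behind it (manip.tcp_to_grasp is the distance from the TCP to the grasp point, in m); z points along the fingers, y is the direction in which the jaws open and shut (so a half turn about z gives the same grasp; the last joint's range is limited). The gripper opens to 85 mm and grips with 20 to 120 N. Pads are 22 mm wide; open, the fingers measure 114 mm over their backs; the gripper's body (76 mm by 85 mm) begins 54 mm behind the grasp point. The pads swing forward as they close: fully open they stand 13 mm farther back than shut.
Start: joints at [-1.246, 0.48, 1.596, -0, 1.065, -0.047], TCP at [0.236, -0.606, 0.194] pointing down, gripper open.
Joint ranges: [-2.75, 2.75], [-0.82, 2.05], [0.23, 2.67], [-1.56, 4.7], [0.09, 2.69], [-2.92, 2.92]. Speed limits (rad/s): [1.89, 1.89, 2.39, 3.01, 3.01, 3.01].

### API

Orientations are given as a rotation vector (axis times angle).
In Python, from rig import manip, cams gives the robot as it stands.
- The arm moves only by the tool drive_tool, never from a script. Its argument "steps" is a list that holds one entry, the list of rows, each a list of 5 numbers: the shift along the tool's x, y, z in mm, then the turn about the tool's z in degrees, then the finger opening in mm, from 0 to 85.4. A call has 1 to 8 rows; each row shifts and turns the commanded pose from where the row before left it, along the tool's axes as they then stand; what a row does not reach is not made up. A row lasts 1/8 s, in which the tool goes at most 62.5 mm and 10.7 degrees, less where a joint would pass 70% of its speed; a pose out of reach is approached as far as the arm can. A call is refused whole if a number of a shift passes 62.5 or a number of a turn 10.7, either way. A call with a gripper value outside its range is refused whole. The fingers move at their own pace and stop on an object; "squeeze" is the grip in N (left out, the last holds). Time passes only in rows, so rows that do not move let the fingers close. It gives the time, the measured TCP pose, the force and the opening at its end, in the units of the state.
- manip.observe(): the state, without advancing time (a new reading comes with each control period).
- cams.camera(name): name is "scene" or "top"; returns the picture (384x512x3 uint8, red, green, blue); there is no depth.
- cams.calibration(name): a dict with "vfov" (degrees; the focal length in pixels is half the picture's height over the tangent of half this angle, whatever the lens; pixels are square), "cx", "cy" (the principal point, pixels), "T" (4x4, takes a point from camera to world coordinates). Camera axes: x right, y up, looking along -z (the intrinsics and any distortion apply to the point x, -y, -z); pixel columns grow to the right and rows downward; lengths in m; the calibration is good to about 2 mm. A picture is of the moment at which its call begins. calibration takes no time and is no camera call.
- manip.close_job(): hands the job in, once; it reports no verdict.
The state is a dict: "time": time; "qpos": joint angles; "joint_vel": joint speeds; "tau": joint torques, N m; "eef_pos": TCP position; "tcp_rot": TCP orientation; "wrist_force": force on the tool from outside, world axes, zero at the start; "torque": the same for the moment, N m; "gripper_width": opening from 0.0 (shut) to 1.0 (fully open).
Only numpy, scipy, OpenCV 4.12 (cv2) and the standard library are available. Lean on these libraries where they do the work, as an engineer would, in place of code of your own. Each camera call takes 0.05 s, during which the arm holds its last target.

## Working session

There is one attempt and no reset: what is moved stays moved. The work goes in short steps, Python scripts to look and compute and a tool call to move; the robot and the scene stay as the last step left them, time stands still between calls to the robot, and variables do not carry over. Pictures are saved under pics/ and viewed, and the job is handed in when it is done.

Besides the shell and the picture viewer there is one more tool, called after "Request:" as name([rows], argument=value, ...), one row to a line, values as JSON. drive_tool: Moves the arm, as the interface text tells. Its arguments: {"type":"object","properties":{"steps":{"type":"array"},"squeeze":{"type":"number"}},"required":["steps"]}

```bash
mkdir -p pics; ls; python3 - <<'E'
from rig import manip,cams
import cv2
print(manip.observe()); print(manip.tcp_to_grasp)
for n in("scene","top"):
    im=cams.camera(n); cv2.imwrite(f"pics/{n}0.png",im[:,:,::-1]); c=cams.calibration(n); print(n,c)
E
```

```text
pics
{'time': 0.0, 'qpos': array([-1.24557393e+00,  4.80830712e-01,  1.59690415e+00,  1.16827683e-06,
        1.06508457e+00, -4.66115804e-02]), 'joint_vel': array([-0.00061457,  0.00048077, -0.00019949, -0.0006809 ,  0.00015033,
        0.00040345]), 'tau': array([ 5.57246516e-03, -9.50629878e+01, -4.30191028e+01,  4.26665583e-04,
        1.20044491e-02, -4.84879251e-05]), 'eef_pos': array([ 0.23602292, -0.60512764,  0.19346186]), 'tcp_rot': array([-3.08626015e+00, -5.80491014e-01,  2.65884728e-04]), 'wrist_force': array([ 0.02874256,  0.33049982, -0.02031964]), 'torque': array([ 0.00485053,  0.04680899, -0.03219303]), 'gripper_width': 1.000764336853266}
0.0187
scene {'vfov': 44.32424314492367, 'cx': 269.06335525909276, 'cy': 185.60226130814166, 'T': array([[-0.52696222,  0.39036558, -0.75493413, -0.37827325],
       [-0.84980046, -0.22921544,  0.4746572 ,  0.59029379],
       [ 0.01224728,  0.89166978,  0.45252072,  0.59247528],
       [ 0.        ,  0.        ,  0.        ,  1.        ]])}
top {'vfov': 46.92000203739791, 'cx': 254.73973835107142, 'cy': 185.70649800305898, 'T': array([[-0.00290044,  0.99433484, -0.10625351,  0.40841004],
       [-0.99997766, -0.00352392, -0.00568056,  0.03621691],
       [-0.0060228 ,  0.10623466,  0.99432285,  1.20410321],
       [ 0.        ,  0.        ,  0.        ,  1.        ]])}
```

View pics/scene0.png

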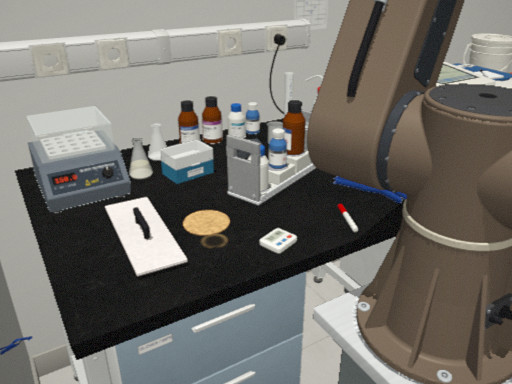

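View pics/top0.png

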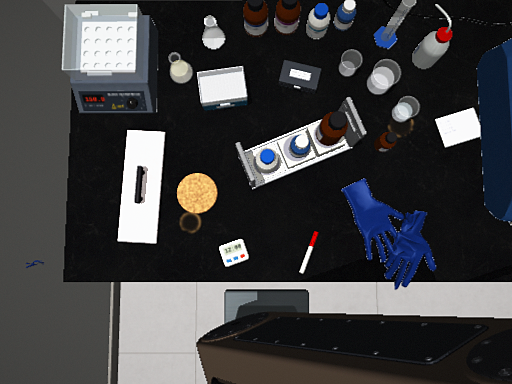

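```bash
python3 - <<'E'
import cv2,numpy as np
a=cv2.imread("pics/scene0.png")[85:215,215:345]; b=cv2.imread("pics/top0.png")[85:200,225:425]
cv2.imwrite("pics/zs.png",cv2.resize(a,None,fx=4.5,fy=4.5,interpolation=2)); cv2.imwrite("pics/zt.png",cv2.resize(b,None,fx=4,fy=4,interpolation=2))
E
```

```text
(no output)
```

View pics/zs.png

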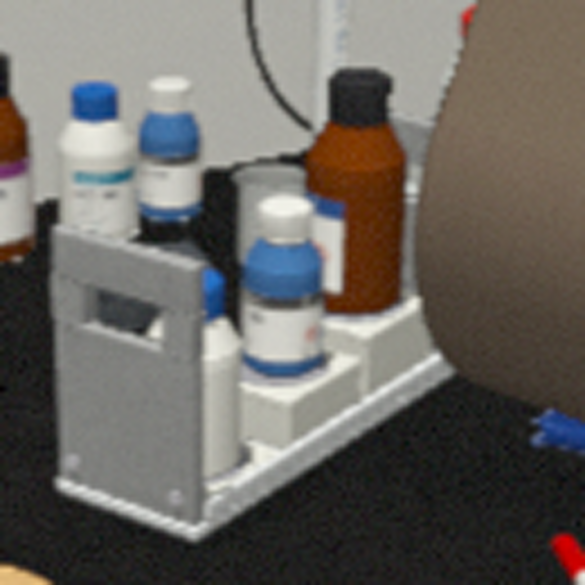

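View pics/zt.png

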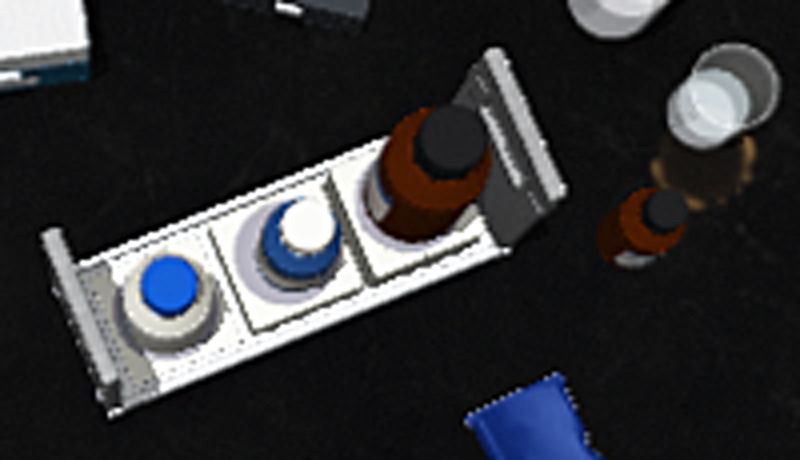

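```bash
cat > h.py <<'E'
import numpy as np,cv2
from rig import manip,cams
def ray(n,px):
    c=cams.calibration(n);T=c["T"];f=192/np.tan(np.radians(c["vfov"]/2))
    px=np.atleast_2d(px).astype(float)
    d=np.c_[(px[:,0]-c["cx"])/f,-(px[:,1]-c["cy"])/f,-np.ones(len(px))]
    return T[:3,3],d@T[:3,:3].T
def plane(n,px,z):
    o,d=ray(n,px); return o+d*((z-o[2])/d[:,2])[:,None]
def proj(n,P):
    c=cams.calibration(n);T=c["T"];f=192/np.tan(np.radians(c["vfov"]/2))
    q=(np.atleast_2d(P)-T[:3,3])@T[:3,:3]
    return np.c_[c["cx"]+f*q[:,0]/-q[:,2],c["cy"]-f*q[:,1]/-q[:,2]]
def tri(p1,p2):
    o1,d1=ray("scene",p1);o2,d2=ray("top",p2);d1=d1[0];d2=d2[0]
    s=np.linalg.lstsq(np.c_[d1,-d2],o2-o1,rcond=None)[0]
    a=o1+s[0]*d1;b=o2+s[1]*d2
    return (a+b)/2,np.linalg.norm(a-b)
def rot(p):  # state -> R
    return cv2.Rodrigues(np.array(p))[0]
def blob(m,minA=30):
    n,l,st,ce=cv2.connectedComponentsWithStats(m.astype(np.uint8))
    return [(st[i,4],tuple(st[i,:4]),ce[i].round(2)) for i in range(1,n) if st[i,4]>=minA]
E
python3 - <<'E'
from h import *
z=lambda p:np.array(p)/4+np.array([225,85])-0.375*1
# panel tops
L=plane("top",z([[42,232],[58,230],[116,396],[98,402]]),.168); R=plane("top",z([[487,54],[504,50],[566,187],[553,197]]),.168)
print(L.round(4),R.round(4))
cl,cr=L.mean(0),R.mean(0);print(cl,cr,np.linalg.norm(cl-cr),(cl+cr)/2, np.degrees(np.arctan2(*(cl-cr)[[1,0]])))
print([np.linalg.norm((L[0]+L[1]-L[2]-L[3])/2),np.linalg.norm((R[0]+R[1]-R[2]-R[3])/2)])
im=cv2.imread("pics/top0.png");hsv=cv2.cvtColor(im,cv2.COLOR_BGR2HSV)
H,S,V=cv2.split(hsv)
roi=np.zeros(H.shape,bool);roi[95:200,235:370]=1
bl=roi&(H>104)&(H<118)&(S>170)&(V>150)
print("blue",blob(bl,20))
# mat
m=(H>8)&(H<28)&(S>60)&(V>130);m[:160]=0;m[:,:170]=0;m[:,225:]=0
print("mat",blob(m,200))
w=(S<40)&(V>180);w[:,:100]=0;w[:,175:]=0;w[:120]=0
b=blob(w,500);print("lid",b)
cs,_=cv2.findContours(w.astype(np.uint8),0,1)
c=max(cs,key=cv2.contourArea);r=cv2.minAreaRect(c);print(r)
box=cv2.boxPoints(r)
for zz in(.018,):
    P=plane("top",box,zz);print(P.round(4),P.mean(0),np.linalg.norm(np.diff(P,axis=0),axis=1))
E
```

```text
[[0.6224 0.0885 0.168 ]
 [0.6236 0.079  0.168 ]
 [0.5241 0.0447 0.168 ]
 [0.5206 0.0554 0.168 ]] [[ 0.73   -0.1787  0.168 ]
 [ 0.7324 -0.189   0.168 ]
 [ 0.6484 -0.2237  0.168 ]
 [ 0.6424 -0.2158  0.168 ]]
[0.57266919 0.06691338 0.168     ] [ 0.6882994  -0.20176837  0.168     ] 0.2925067985053957 [ 0.63048429 -0.0674275   0.168     ] 113.28517003752759
[np.float64(0.10620950482012033), np.float64(0.09304895033213444)]
blue [(np.int32(142), (np.int32(261), np.int32(149), np.int32(13), np.int32(14)), array([266.94, 155.43])), (np.int32(117), (np.int32(353), np.int32(181), np.int32(17), np.int32(19)), array([360.79, 189.63]))]
mat [(np.int32(1282), (np.int32(177), np.int32(173), np.int32(40), np.int32(41)), array([196.5 , 192.76]))]
lid [(np.int32(3891), (np.int32(117), np.int32(130), np.int32(48), np.int32(113)), array([140.94, 186.31])), (np.int32(5652), (np.int32(118), np.int32(282), np.int32(57), np.int32(102)), array([146.74, 332.94]))]
((146.0, 332.5), (101.0, 56.0), 90.0)
[[0.2808 0.4047 0.018 ]
 [0.2805 0.2567 0.018 ]
 [0.0247 0.2525 0.018 ]
 [0.0248 0.397  0.018 ]] [0.15269703 0.3277387  0.018     ] [0.14799367 0.25579314 0.14453855]
```

```bash
python3 - <<'E'
import cv2,numpy as np
b=cv2.imread("pics/top0.png")
def s(n,r,f):
    x0,y0,x1,y1=r; a=cv2.resize(b[y0:y1,x0:x1],None,fx=f,fy=f,interpolation=0)
    for x in range(x0,x1,5): cv2.putText(a,str(x),((x-x0)*f,8),0,.3,(0,255,255),1);cv2.line(a,((x-x0)*f,9),((x-x0)*f,14),(0,255,255))
    for y in range(y0,y1,5): cv2.putText(a,str(y),(0,(y-y0)*f+4),0,.3,(0,255,255),1)
    cv2.imwrite(n,a)
s("pics/l.png",(230,135,300,195),10); s("pics/r.png",(305,95,372,155),10)
E
```

```text
(no output)
```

View pics/l.png

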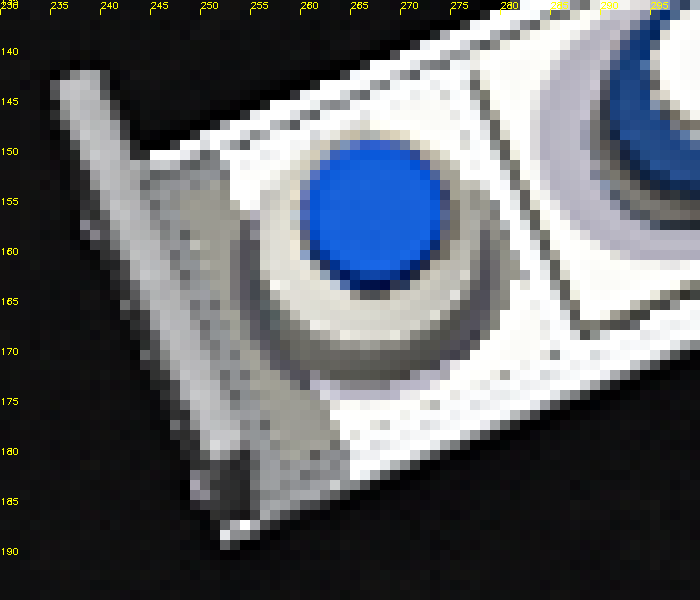

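View pics/r.png

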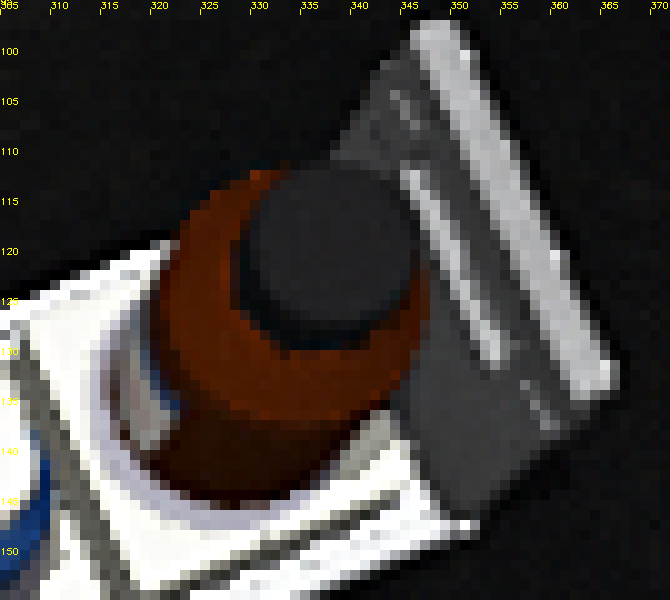

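```bash
python3 - <<'E'
from h import *
im=cv2.imread("pics/top0.png");hsv=cv2.cvtColor(im,cv2.COLOR_BGR2HSV);H,S,V=cv2.split(hsv)
def strip(poly,lo,hi):
    roi=np.zeros(H.shape,np.uint8);cv2.fillPoly(roi,[np.array(poly)],1)
    m=((roi>0)&(V>=lo)&(V<=hi)&(S<40)).astype(np.uint8)
    m=cv2.morphologyEx(m,cv2.MORPH_OPEN,np.ones((2,2),np.uint8))
    cs,_=cv2.findContours(m,0,1);c=max(cs,key=cv2.contourArea)
    mm=np.zeros_like(m);cv2.drawContours(mm,[c],-1,1,-1);ys,xs=np.nonzero(mm&m)
    P=plane("top",np.c_[xs,ys],.168)[:,:2];ce=P.mean(0);u,s,vt=np.linalg.svd(P-ce,full_matrices=0)
    print(len(xs),xs.min(),xs.max(),ys.min(),ys.max(),"centre",ce,"ang",np.degrees(np.arctan2(vt[0,1],vt[0,0]))%180,"len",s/np.sqrt(len(xs))*np.sqrt(12))
    return ce
a=strip([(233,140),(242,140),(256,181),(249,182)],130,215)
b=strip([(344,95),(350,95),(368,134),(360,136),],120,240)
print(np.linalg.norm(a-b),(a+b)/2,np.degrees(np.arctan2(*(a-b)[::-1])))
# rim corners at left base etc. rim top z .02: outer corner lower-left (252,188.5), lower right (351.5,147)
print("rim", plane("top",[[252,188.5],[351.5,147]],.02), "ul",plane("top",[[243.5,150]],.02))
# seat discs / risers
def cap(n,roi,cond,z):
    m=cond.copy();k=np.zeros_like(m);x0,y0,x1,y1=roi;k[y0:y1,x0:x1]=1;m&=k
    cs,_=cv2.findContours(m.astype(np.uint8),0,1);c=max(cs,key=cv2.contourArea);e=cv2.minEnclosingCircle(c);M=cv2.moments(c);ce=np.array([M['m10'],M['m01']])/M['m00']
    print(n,e,ce,plane("top",[ce],z)[0].round(4))
cap("blue",(258,145,278,167),(H>104)&(H<118)&(S>170)&(V>150),.130)
cap("white",(290,128,315,155),(S<60)&(V>200),.149)
cap("black",(325,108,350,132),(S<60)&(V<70)&(V>38),.207)
cap("mat",(170,165,222,220),(H>8)&(H<28)&(S>60)&(V>130),.004)
# lid board
m=((S<40)&(V>170)).astype(np.uint8);m[:,:110]=0;m[:,172:]=0;m[:125]=0;m[248:]=0
c=max(cv2.findContours(m,0,1)[0],key=cv2.contourArea);r=cv2.minAreaRect(c);print("lid",r)
P=plane("top",cv2.boxPoints(r),.018);print(P.round(4),P.mean(0),np.linalg.norm(np.diff(P,axis=0),axis=1))
d=P[1]-P[0] if np.linalg.norm(P[1]-P[0])>.2 else P[2]-P[1];print(np.degrees(np.arctan2(d[1],d[0])))
# handle
m=((V<110)).astype(np.uint8);m[:,:130]=0;m[:,152:]=0;m[:155]=0;m[215:]=0
print(blob(m))
c=max(cv2.findContours(m,0,1)[0],key=cv2.contourArea);r=cv2.minAreaRect(c);print("handle",r)
b=im;
for nn,rr,f in(("pics/lid.png",(110,120,175,250),5),("pics/mid.png",(280,120,350,160),10)):
    x0,y0,x1,y1=rr;cv2.imwrite(nn,cv2.resize(b[y0:y1,x0:x1],None,fx=f,fy=f,interpolation=0))
E
```

```text
199 237 254 143 180 centre [0.57790451 0.06340336] ang 22.161442120046104 len [0.09030682 0.0136109 ]
173 347 366 98 135 centre [ 0.68511921 -0.20211355] ang 22.37800610948355 len [0.09893932 0.01028445]
0.28634633118854597 [ 0.63151186 -0.0693551 ] 111.98866591546341
rim [[ 0.5274123   0.05037366  0.02      ]
 [ 0.63964077 -0.2198878   0.02      ]] ul [[0.63256678 0.07322155 0.02      ]]
blue ((266.9505615234375, 155.44505310058594), 6.7273077964782715) [266.94829932 155.44217687] [0.5979 0.0121 0.13  ]
white ((299.66900634765625, 136.67605590820312), 10.740464210510254) [300.30920465 136.99731903] [ 0.6396 -0.0686  0.149 ]
black ((343.8636474609375, 111.0), 5.948387145996094) [343.8172043 109.6827957] [ 0.6906 -0.164   0.207 ]
mat ((196.7413787841797, 192.94827270507812), 20.39788055419922) [196.49476404 192.76145791] [0.5179 0.2019 0.004 ]
lid ((140.6999969482422, 185.89999389648438), (39.1152229309082, 112.43707275390625), 4.398705005645752)
[[0.3897 0.4109 0.018 ]
 [0.6944 0.3965 0.018 ]
 [0.6856 0.2894 0.018 ]
 [0.3815 0.3067 0.018 ]] [0.53778047 0.3508749  0.018     ] [0.30508721 0.10747996 0.30462152]
-2.7130424637328647
[(np.int32(232), (np.int32(135), np.int32(166), np.int32(10), np.int32(37)), array([138.81, 184.22]))]
handle ((139.3000030517578, 184.09999084472656), (7.669650554656982, 36.35414123535156), 4.398705005645752)
```

View pics/lid.png

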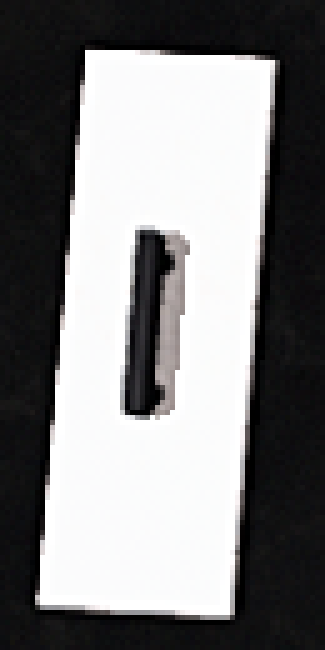

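View pics/mid.png

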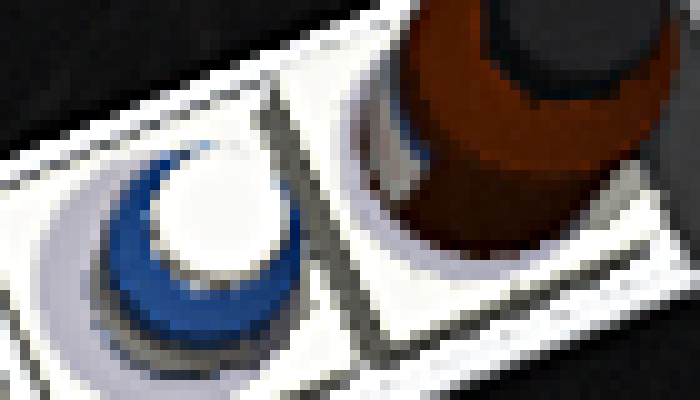

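```bash
python3 - <<'E'
from h import *
th=np.radians(112.4);y=np.array([np.cos(th),np.sin(th)]);x=np.array([y[1],-y[0]])
c=np.array([.6318,-.0683])
for n,p,z in(("blue",(266.9,155.4),.130),("white",(301.3,140.6),.149),("black",(337.4,119.1),.207)):
    P=plane("top",[p],z)[0];d=P[:2]-c;print(n,P.round(4),"carrier xy mm",(d@x*1e3).round(1),(d@y*1e3).round(1), proj("scene",P).round(1))
# predicted scene pixels of panel top corners, riser top corners
for nm,yy,hw,hx,z in(("panL",144,6,50,.168),("panR",-144,6,50,.168),("mid",0,40,40,.044),("hi",-86,40,40,.057),("low",86,40,40,.012)):
    for n in("scene","top"):
        print(nm,n,[tuple(proj(n,[*(c+x*sx*hx/1e3+y*(yy+sy*hw)/1e3),z])[0].round(1)) for sx,sy in((-1,-1),(-1,1),(1,1),(1,-1))])
im=cv2.imread("pics/scene0.png");x0,y0,x1,y1=220,95,320,205;f=7
a=cv2.resize(im[y0:y1,x0:x1],None,fx=f,fy=f,interpolation=0)
def draw(n,a,x0,y0,f):
  for yy,hw,hx,z in((144,6,50,.168),(-144,6,50,.168),(0,40,40,.044),(-86,40,40,.057),(86,40,40,.012),(0,150,52,.02)):
    q=np.array([proj(n,[*(c+x*sx*hx/1e3+y*(yy+sy*hw)/1e3),z])[0] for sx,sy in((-1,-1),(-1,1),(1,1),(1,-1))])
    q=((q-[x0,y0]+.5)*f).astype(int);cv2.polylines(a,[q],True,(0,0,255),1)
draw("scene",a,x0,y0,f);cv2.imwrite("pics/ovs.png",a[:600])
im=cv2.imread("pics/top0.png");x0,y0,x1,y1=230,92,372,195;f=5
a=cv2.resize(im[y0:y1,x0:x1],None,fx=f,fy=f,interpolation=0);draw("top",a,x0,y0,f);cv2.imwrite("pics/ovt.png",a)
E
```

```text
blue [0.598  0.0122 0.13  ] carrier xy mm -0.5 87.3 [[257.9 146.5]]
white [ 0.6307 -0.0709  0.149 ] carrier xy mm -2.0 -2.0 [[278.2 130.2]]
black [ 0.6684 -0.1487  0.207 ] carrier xy mm 3.2 -88.3 [[294.8 101.7]]
panL scene [(np.float64(261.6), np.float64(142.9)), (np.float64(258.7), np.float64(144.4)), (np.float64(226.8), np.float64(135.3)), (np.float64(229.9), np.float64(134.0))]
panL top [(np.float64(255.5), np.float64(179.9)), (np.float64(250.8), np.float64(181.8)), (np.float64(234.7), np.float64(143.3)), (np.float64(239.4), np.float64(141.4))]
panR scene [(np.float64(321.6), np.float64(113.3)), (np.float64(319.5), np.float64(114.3)), (np.float64(290.2), np.float64(107.7)), (np.float64(292.4), np.float64(106.7))]
panR top [(np.float64(367.2), np.float64(133.7)), (np.float64(362.6), np.float64(135.6)), (np.float64(345.6), np.float64(97.9)), (np.float64(350.2), np.float64(96.0))]
mid scene [(np.float64(296.1), np.float64(164.5)), (np.float64(280.1), np.float64(174.2)), (np.float64(256.5), np.float64(166.7)), (np.float64(273.1), np.float64(157.6))]
mid top [(np.float64(316.2), np.float64(156.4)), (np.float64(288.5), np.float64(167.9)), (np.float64(276.7), np.float64(140.4)), (np.float64(304.3), np.float64(129.1))]
hi scene [(np.float64(312.2), np.float64(150.9)), (np.float64(297.5), np.float64(159.6)), (np.float64(274.3), np.float64(152.8)), (np.float64(289.5), np.float64(144.7))]
hi top [(np.float64(346.9), np.float64(143.1)), (np.float64(319.0), np.float64(154.7)), (np.float64(306.9), np.float64(127.1)), (np.float64(334.7), np.float64(115.7))]
low scene [(np.float64(278.5), np.float64(185.6)), (np.float64(261.0), np.float64(196.6)), (np.float64(237.1), np.float64(188.1)), (np.float64(255.2), np.float64(177.8))]
low top [(np.float64(285.6), np.float64(170.4)), (np.float64(258.4), np.float64(181.7)), (np.float64(247.2), np.float64(154.8)), (np.float64(274.2), np.float64(143.7))]
```

View pics/ovs.png

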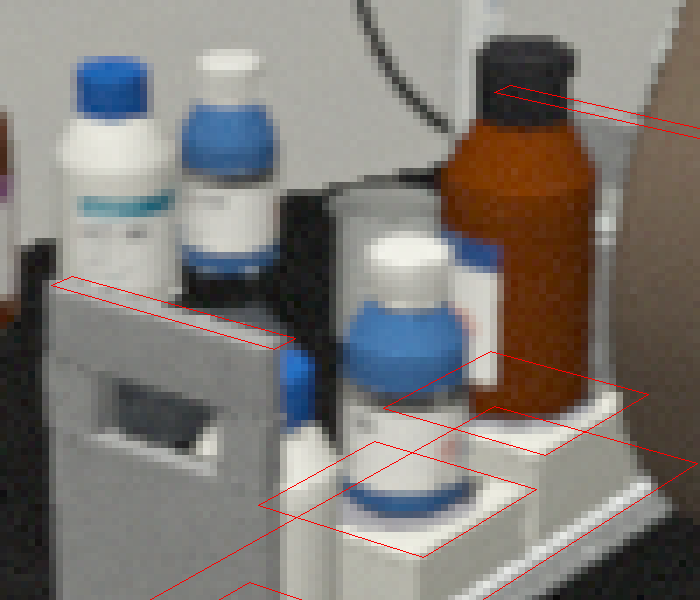

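View pics/ovt.png

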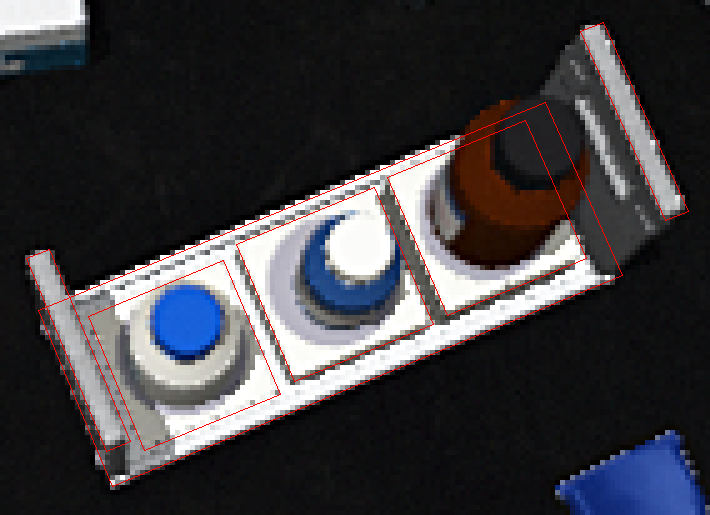

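```bash
cat > go.py <<'E'
import sys
from h import *
def yaw(s):
    R=rot(s["tcp_rot"]);return np.degrees(np.arctan2(R[1,0],R[0,0])),R
def plan(x,y,z,ya,show=True):
    s=manip.observe();w,R=yaw(s)
    d=np.array([x,y,z])-s["eef_pos"];dw=(ya-w+180)%360-180
    print("t",round(s["time"],2),"pos",s["eef_pos"].round(4),"yaw",round(w,2),"tilt",R[2,2].round(5),"grip",round(s["gripper_width"]*85.4,1),"F",s["wrist_force"].round(1))
    print("turn first (tool z, deg)",round(-dw,2)," world d mm",(d*1e3).round(1))
    print("shift in current tool axes",(R.T@d*1e3).round(1))
    c,sn=np.cos(np.radians(ya)),np.sin(np.radians(ya))
    Rf=np.array([[c,sn,0],[sn,-c,0],[0,0,-1]])
    print("shift in final tool axes",(Rf.T@d*1e3).round(1))
if __name__=="__main__": plan(*map(float,sys.argv[1:5]))
E
python3 go.py .668 -.149 .300 112.2
```

```text
t 0.1 pos [ 0.236  -0.6052  0.1936] yaw 21.3 tilt -1.0 grip 85.1 F [0.6 0.3 0.8]
turn first (tool z, deg) -90.9  world d mm [432.  456.2 106.4]
shift in current tool axes [ 568.2 -268.2 -106.1]
shift in final tool axes [ 259.2  572.3 -106.4]
```

Request:
drive_tool([
  [[0,0,-53,0,85],[0,0,-53,0,85],[44,-20,0,0,85],[44,-20,0,0,85],[44,-20,0,0,85],[44,-20,0,0,85],[44,-20,0,0,85],[44,-20,0,0,85]],
], squeeze=50)

```text
time: 1.1
eef_pos: [0.4393, -0.3965, 0.2999]
tcp_rot: [-3.087, -0.581, 0.0]
wrist_force: [-0.1, -0.9, 0.5]
gripper_width: 0.993
```

Request:
drive_tool([
  [[44,-20,0,0,85],[44,-20,0,0,85],[44,-20,0,0,85],[44,-20,0,0,85],[0,0,0,-10.5,85],[0,0,0,-10.5,85],[0,0,0,-10.5,85],[0,0,0,-10.5,85]],
])

```text
time: 2.1
eef_pos: [0.5733, -0.2592, 0.2997]
tcp_rot: [-2.669, -1.656, 0.001]
wrist_force: [-0.2, -0.7, 0.0]
gripper_width: 0.998
```

Request:
drive_tool([
  [[0,0,0,-10,85],[0,0,0,-10,85],[0,0,0,-10,85],[0,0,0,-10,85],[0,0,0,0,85],[0,0,0,0,85]],
])

```text
time: 2.85
eef_pos: [0.5734, -0.2593, 0.2999]
tcp_rot: [-1.954, -2.459, 0.0]
wrist_force: [-0.4, -0.3, -0.4]
gripper_width: 1.0
```

```bash
python3 go.py .668 -.149 .300 112.2
```

```text
t 2.85 pos [ 0.5734 -0.2593  0.2999] yaw 103.06 tilt -1.0 grip 85.4 F [-0.4 -0.3 -0.4]
turn first (tool z, deg) -9.14  world d mm [9.460e+01 1.103e+02 1.000e-01]
shift in current tool axes [ 8.610e+01  1.171e+02 -1.000e-01]
shift in final tool axes [ 6.640e+01  1.293e+02 -1.000e-01]
```

Request:
drive_tool([
  [[0,0,0,-9.1,85],[16.6,32.3,0,0,85],[16.6,32.3,0,0,85],[16.6,32.3,0,0,85],[16.6,32.3,0,0,85],[0,0,0,0,85],[0,0,0,0,85]],
])

```text
time: 3.72
eef_pos: [0.6672, -0.149, 0.2999]
tcp_rot: [-1.749, -2.609, 0.001]
wrist_force: [-0.7, -1.4, 0.4]
gripper_width: 0.996
```

```bash
python3 go.py .668 -.149 .183 112.2
python3 -c "
from h import *
for n in('scene','top'): cv2.imwrite(f'pics/{n}1.png',cams.camera(n)[:,:,::-1])"
```

```text
t 3.73 pos [ 0.6672 -0.149   0.2999] yaw 112.32 tilt -1.0 grip 85.0 F [-0.7 -1.4  0.4]
turn first (tool z, deg) 0.12  world d mm [   0.8    0.  -116.9]
shift in current tool axes [ -0.3   0.8 116.9]
shift in final tool axes [ -0.3   0.7 116.9]
```

View pics/scene1.png

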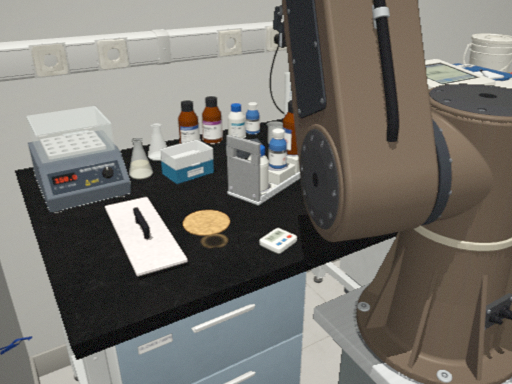

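Request:
drive_tool([
  [[0,0.7,40,0,85],[0,0,40,0,85],[0,0,22,0,85],[0,0,15,0,85],[0,0,0,0,85]],
])

```text
time: 4.45
eef_pos: [0.6676, -0.1489, 0.1825]
tcp_rot: [-1.748, -2.609, 0.001]
wrist_force: [0.8, -1.0, 0.1]
gripper_width: 0.994
```

Request:
drive_tool([
  [[0,0,0,0,60],[0,0,0,0,50],[0,0,0,0,40],[0,0,0,0,30],[0,0,0,0,20],[0,0,0,0,20]],
])

```text
time: 5.2
eef_pos: [0.6682, -0.1485, 0.1831]
tcp_rot: [-1.748, -2.611, 0.0]
wrist_force: [0.3, -0.2, 0.3]
gripper_width: 0.232
```

```bash
python3 -c "
from h import *
for n in('scene','top'): cv2.imwrite(f'pics/{n}2.png',cams.camera(n)[:,:,::-1])
a=cv2.imread('pics/top2.png')[80:200,220:420];cv2.imwrite('pics/a.png',cv2.resize(a,None,fx=4,fy=4))
a=cv2.imread('pics/scene2.png')[60:210,210:350];cv2.imwrite('pics/b.png',cv2.resize(a,None,fx=4,fy=4))
print(manip.observe())"
```

```text
{'time': 5.3, 'qpos': array([-2.62940845e-01,  5.39018405e-01,  1.52123505e+00, -1.58061780e-06,
        1.08140408e+00, -6.53949941e-01]), 'joint_vel': array([-0.00127933, -0.00127847,  0.00045728, -0.00074806, -0.0005131 ,
        0.0004559 ]), 'tau': array([ 9.24646418e-03, -1.01318514e+02, -4.35264659e+01,  2.46329073e-04,
        2.23501571e-03, -2.83319770e-05]), 'eef_pos': array([ 0.66821926, -0.14848867,  0.1830581 ]), 'tcp_rot': array([-1.74754708e+00, -2.61061303e+00,  3.48037944e-05]), 'wrist_force': array([-0.18681484,  1.09485881, -0.41470033]), 'torque': array([-0.07489838,  0.04950764,  0.02968867]), 'gripper_width': 0.23013144569757749}
```

View pics/a.png

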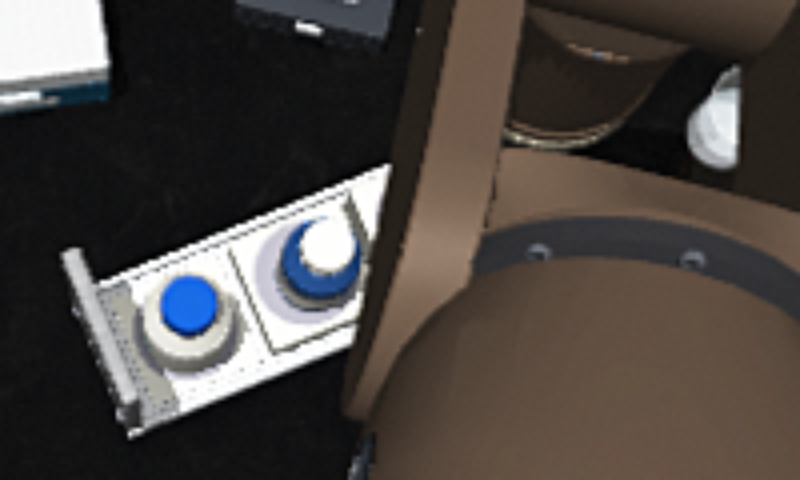

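View pics/b.png

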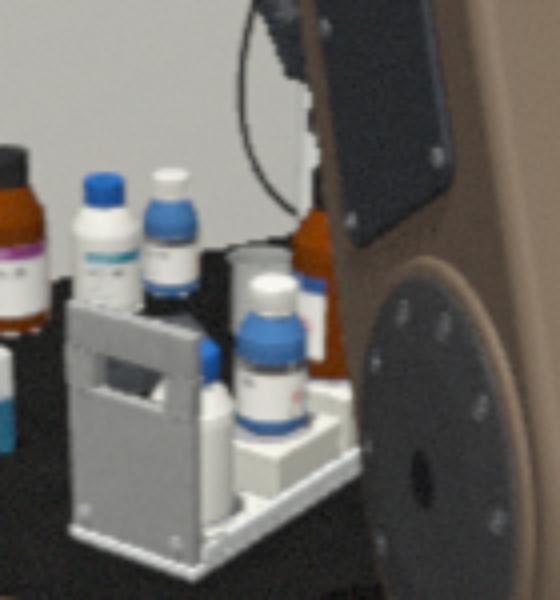

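Request:
drive_tool([
  [[0,0,0,0,10],[0,0,0,0,10],[0,0,0,0,10]],
])

```text
time: 5.68
eef_pos: [0.6682, -0.1485, 0.1831]
tcp_rot: [-1.748, -2.611, 0.0]
wrist_force: [-0.4, 0.1, 1.1]
gripper_width: 0.117
```

```bash
python3 -c "
from h import *
for n in('scene','top'): cv2.imwrite(f'pics/{n}3.png',cams.camera(n)[:,:,::-1])
a=cv2.imread('pics/scene3.png')[50:160,240:340];cv2.imwrite('pics/b3.png',cv2.resize(a,None,fx=5.4,fy=5.4,interpolation=0))
print(proj('scene',[.668,-.149,.207]),proj('scene',[.668,-.149,.26]))"
```

```text
[[294.93432859 101.67584404]] [[295.65182205  82.86495013]]
```

View pics/top3.png

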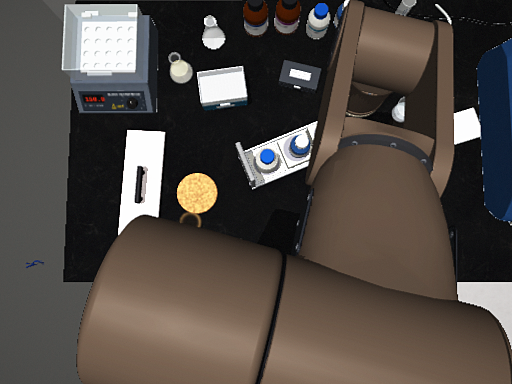

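View pics/b3.png

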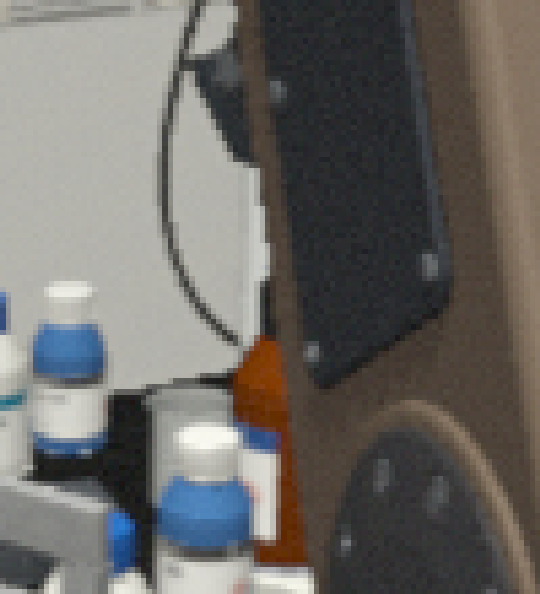

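Request:
drive_tool([
  [[0,0,0,0,85],[0,0,0,0,85],[0,0,0,0,85],[0,0,-20,0,85],[0,0,-50,0,85],[0,0,-50,0,85],[0,0,0,0,85]],
])

```text
time: 6.65
eef_pos: [0.6703, -0.149, 0.3078]
tcp_rot: [1.744, 2.605, 0.004]
wrist_force: [0.1, -0.6, -0.5]
gripper_width: 0.991
```

```bash
python3 go.py .54 .20 .25 112.2
```

```text
t 6.65 pos [ 0.6703 -0.149   0.3078] yaw 112.4 tilt -0.99997 grip 84.6 F [ 0.1 -0.6 -0.5]
turn first (tool z, deg) 0.2  world d mm [-130.3  349.   -57.8]
shift in current tool axes [372.6  12.2  56.2]
shift in final tool axes [372.4  11.2  57.8]
```

Request:
drive_tool([
  [[50,1,0,0,85],[50,2,0,0,85],[50,1,0,0,85],[50,2,0,0,85],[50,1,0,0,85],[50,2,0,0,85],[50,1,0,0,85],[0,0,0,0,85]],
])

```text
time: 7.65
eef_pos: [0.5424, 0.1816, 0.3025]
tcp_rot: [-1.742, -2.613, 0.0]
wrist_force: [-0.3, -0.1, 0.4]
gripper_width: 0.993
```

```bash
python3 -c "
from h import *
s=manip.observe();print(s['eef_pos'],s['gripper_width'])
R=rot(s['tcp_rot'])
pts=[s['eef_pos']+R@np.array([0,sy*.0425,-.013]) for sy in(-1,1)]
for n in('scene','top'):
    a=cams.camera(n)[:,:,::-1].copy();
    for p in pts+[s['eef_pos']]:
        q=proj(n,p)[0];print(n,q);cv2.circle(a,tuple(q.round().astype(int)),2,(0,0,255),-1)
    cv2.imwrite(f'pics/{n}4.png',a)
    if n=='scene': x,y=proj(n,s['eef_pos'])[0].astype(int);cv2.imwrite('pics/c4.png',cv2.resize(a[max(0,y-80):y+40,max(0,x-70):x+70],None,fx=4.5,fy=4.5,interpolation=0))
"
```

```text
[0.54244566 0.18162841 0.30247325] 0.993254713901689
scene [218.37142398  93.20146915]
scene [189.0748726   86.60620034]
scene [203.71288247  95.74206106]
top [193.40406218 185.99203107]
top [177.87016891 147.81935734]
top [186.6159679  167.75933068]
```

View pics/scene4.png

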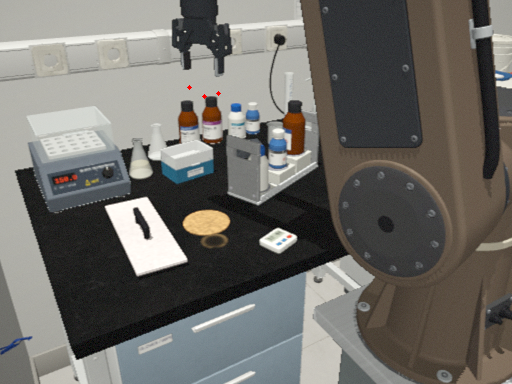

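View pics/c4.png

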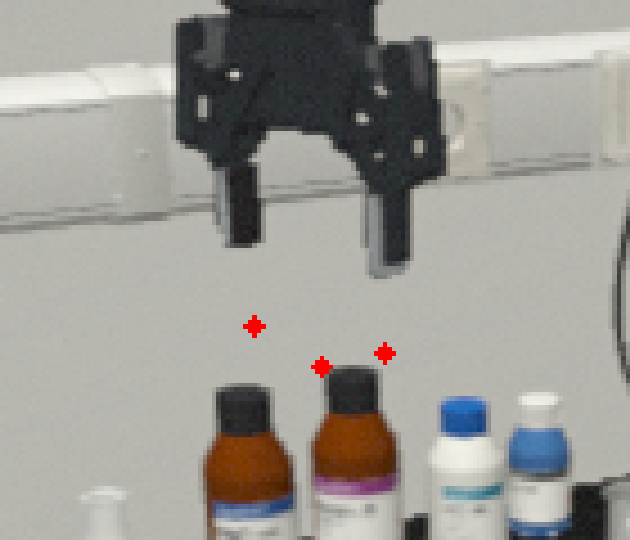

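View pics/top4.png

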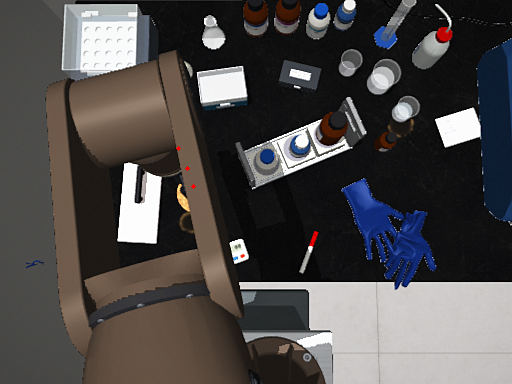

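Request:
drive_tool([
  [[0,0,50,0,85],[0,0,50,0,85],[0,0,40,0,85],[0,0,0,0,85]],
])

```text
time: 8.25
eef_pos: [0.5424, 0.1771, 0.1605]
tcp_rot: [-1.747, -2.606, 0.007]
wrist_force: [0.4, -0.6, -0.3]
gripper_width: 0.995
```

```bash
cat > shot.py <<'E'
import sys
from h import *
k=sys.argv[1]
s=manip.observe();print(s['eef_pos'].round(4),s['gripper_width'],s['wrist_force'])
R=rot(s['tcp_rot'])
pts=[s['eef_pos']+R@np.array([0,sy*.0425,-.013]) for sy in(-1,1)]
a=cams.camera('scene')[:,:,::-1].copy();b=a.copy()
for p in pts+[s['eef_pos']]:
        q=proj('scene',p)[0];print(q.round(1));cv2.circle(b,tuple(q.round().astype(int)),1,(0,0,255),-1)
cv2.imwrite(f'pics/s{k}.png',a)
x,y=proj('scene',s['eef_pos'])[0].astype(int);x0,y0=max(0,x-60),max(0,y-80)
cv2.imwrite(f'pics/cs{k}.png',cv2.resize(b[y0:y+30,x0:x+60],None,fx=5,fy=5,interpolation=0));print(x0,y0)
E
python3 shot.py 5
```

```text
[0.5424 0.1771 0.1605] 0.9946856452444405 [ 0.37787458 -0.61373411 -0.26346947]
[222.4 154.8]
[194.8 146.3]
[208.6 155.7]
148 75
```

View pics/cs5.png

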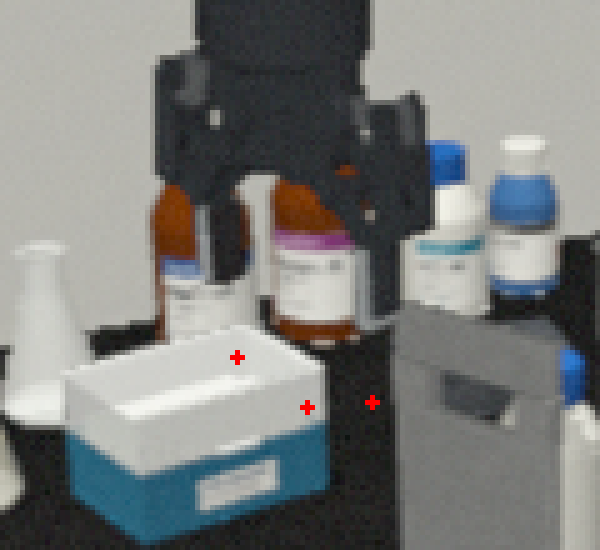

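Request:
drive_tool([
  [[0,0,0,0,0],[0,0,0,0,0],[0,0,0,0,0],[0,0,0,0,0],[0,0,0,0,0],[0,0,0,0,0]],
])

```text
time: 9.05
eef_pos: [0.5441, 0.179, 0.1631]
tcp_rot: [-1.747, -2.611, 0.0]
wrist_force: [0.3, 0.2, -0.7]
gripper_width: -0.0
```

```bash
python3 shot.py 6
```

```text
[0.5441 0.179  0.1631] -0.00021128583003601604 [ 0.3485944   0.23287527 -0.66703541]
[221.3 153.8]
[193.8 145.1]
[207.5 154.6]
147 74
```

View pics/cs6.png

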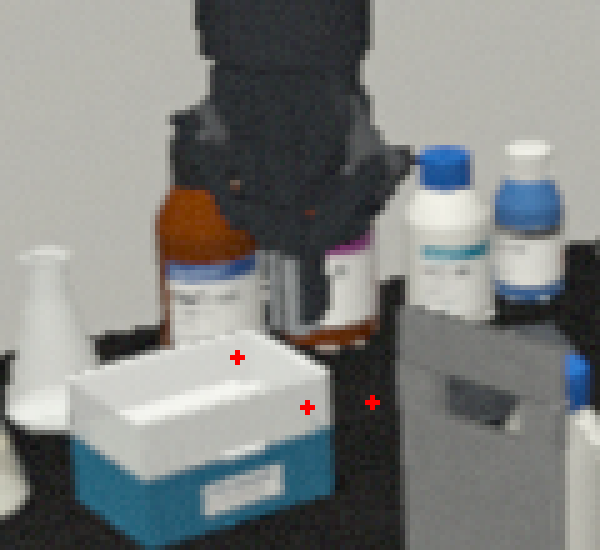

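Request:
drive_tool([
  [[0,0,45,0,0],[0,0,45,0,0],[0,0,30,0,0],[0,0,0,0,0],[0,0,0,0,0]],
])

```text
time: 9.72
eef_pos: [0.5447, 0.1791, 0.0441]
tcp_rot: [1.747, 2.61, 0.001]
wrist_force: [1.2, -0.5, 0.7]
gripper_width: 0.002
```

```bash
python3 shot.py 7
```

```text
[0.5447 0.1791 0.0441] 0.0020560682144106076 [ 1.2185619  -0.50464077  0.71350826]
[222.9 200.2]
[196.5 190.1]
[209.7 199.8]
149 119
```

View pics/cs7.png

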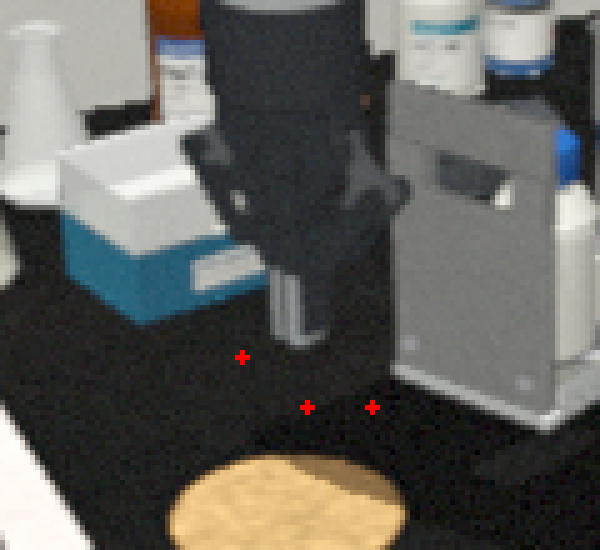

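```bash
python3 -c "
from h import *
print(proj('scene',[[.5179,.2019,.004],[.5447,.1791,.004],[.5378,.3509,.018]]))
im=cv2.imread('pics/scene0.png');H,S,V=cv2.split(cv2.cvtColor(im,cv2.COLOR_BGR2HSV))
m=(H>8)&(H<28)&(S>60)&(V>130);m[:200]=0;m[:,240:]=0;print(blob(m,200))
b=[b for b in blob(m,200)]
for o in b: print(plane('scene',[o[2]],.004))
m=(S<40)&(V>150);m[:190]=0;m[280:]=0;m[:,190:]=0;m[:,100:][:0]=0
for o in blob(m,800): print(o,plane('scene',[o[2]],.018))
P=[(203.2,86-17.6),(206,139.2),(209.2,187.6)]
"

```

```text
[[206.58770386 221.50899417]
 [210.40049953 214.16183005]
 [142.3505804  229.75208428]]
[(np.int32(934), (np.int32(183), np.int32(210), np.int32(47), np.int32(25)), array([205.93, 222.07]))]
[[0.51635727 0.20434123 0.004     ]]
(np.int32(3004), (np.int32(0), np.int32(190), np.int32(48), np.int32(90)), array([ 17.95, 240.06])) [[0.63417    0.59493097 0.018     ]]
(np.int32(3356), (np.int32(105), np.int32(197), np.int32(82), np.int32(79)), array([144.44, 236.73])) [[0.50756542 0.35620752 0.018     ]]
```

```bash
python3 -c "
from h import *
obs=[((.5424,.1816,.3025-.013),(203.0,71.7)),((.5441,.179,.1631),(205.9,139.1)),((.5447,.1791,.0441),(209.1,187.5))]
for p,q in obs:
    print(p,'at reading z:',plane('scene',[q],p[2])[0].round(4),'z+20',plane('scene',[q],p[2]+.02)[0].round(4),'z+35',plane('scene',[q],p[2]+.035)[0].round(4), proj('scene',[p]).round(1))
A=[];b=[]
for p,q in obs:
    o,d=ray('scene',[q]);d=d[0]/np.linalg.norm(d[0]);M=np.eye(3)-np.outer(d,d);A.append(M);b.append(M@(o-np.array(p)))
r=np.linalg.lstsq(np.vstack(A),np.hstack(b),rcond=None);print(r[0],r[1],r[3])
"

```

```text
(0.5424, 0.1816, 0.2895) at reading z: [0.793  0.0689 0.2895] z+20 [0.7157 0.1033 0.3095] z+35 [0.6577 0.1291 0.3245] [[204.  101.6]]
(0.5441, 0.179, 0.1631) at reading z: [0.6349 0.1407 0.1631] z+20 [0.5877 0.1617 0.1831] z+35 [0.5523 0.1774 0.1981] [[207.5 154.6]]
(0.5447, 0.1791, 0.0441) at reading z: [0.6047 0.1522 0.0441] z+20 [0.5689 0.1682 0.0641] z+35 [0.542  0.1802 0.0791] [[209.7 199.8]]
[-0.10910952  0.04877191  0.09064781] [5.47458899e-05] [1.73205046 1.72374976 0.1693752 ]
```

Request:
drive_tool([
  [[0,0,12,0,0],[0,0,12,0,0],[0,0,8,0,0],[0,0,5,0,0],[0,0,0,0,0]],
])

```text
time: 10.4
eef_pos: [0.5438, 0.1788, 0.0056]
tcp_rot: [-1.747, -2.61, 0.001]
wrist_force: [-0.8, -1.3, 0.2]
gripper_width: -0.001
```

```bash
python3 shot.py 8
```

```text
[0.5438 0.1788 0.0056] -0.0005810838920602714 [-0.78406005 -1.29416601  0.23103542]
[223.6 214.4]
[197.6 204. ]
[210.6 213.7]
150 133
```

View pics/cs8.png

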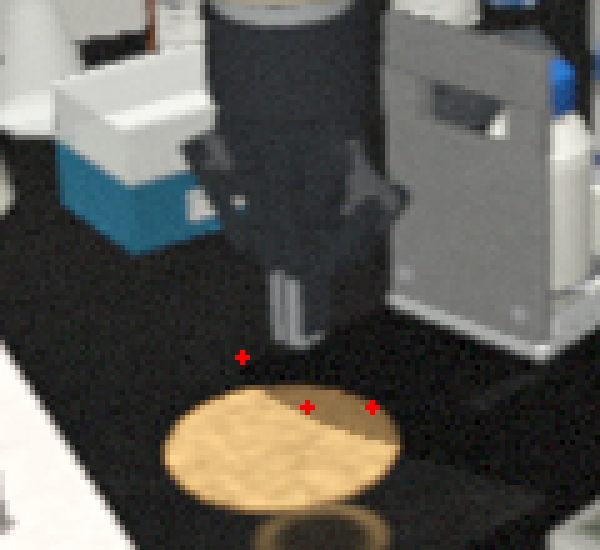

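Request:
drive_tool([
  [[0,0,3,0,0],[0,0,3,0,0],[0,0,3,0,0],[0,0,3,0,0],[0,0,0,0,0]],
])

```text
time: 11.08
eef_pos: [0.5439, 0.1789, -0.0062]
tcp_rot: [-1.747, -2.61, 0.0]
wrist_force: [0.2, 0.0, -0.4]
gripper_width: -0.003
```

Reading is below the bench without contact: a real offset along z.

Request:
drive_tool([
  [[0,0,3,0,0],[0,0,3,0,0],[0,0,3,0,0],[0,0,2,0,0],[0,0,2,0,0],[0,0,0,0,0]],
])

```text
time: 11.82
eef_pos: [0.544, 0.1789, -0.019]
tcp_rot: [-1.748, -2.611, 0.0]
wrist_force: [-0.8, 0.5, -0.4]
gripper_width: 0.003
```

Request:
drive_tool([
  [[0,0,2,0,0],[0,0,2,0,0],[0,0,0,0,0]],
])

```text
time: 12.2
eef_pos: [0.544, 0.1789, -0.0231]
tcp_rot: [-1.748, -2.61, 0.0]
wrist_force: [0.8, 0.3, -0.2]
gripper_width: -0.003
```

Request:
drive_tool([
  [[0,0,2,0,0],[0,0,2,0,0],[0,0,0,0,0]],
])

```text
time: 12.58
eef_pos: [0.5439, 0.1789, -0.0271]
tcp_rot: [-1.747, -2.61, 0.0]
wrist_force: [-0.1, -0.2, -0.4]
gripper_width: 0.0
```

Request:
drive_tool([
  [[0,0,1,0,0],[0,0,1,0,0],[0,0,0,0,0]],
])

```text
time: 12.95
eef_pos: [0.5441, 0.1789, -0.029]
tcp_rot: [-1.748, -2.611, 0.0]
wrist_force: [-0.2, -0.0, -0.2]
gripper_width: 0.005
```

```bash
python3 shot.py 9
```

```text
[ 0.5441  0.1789 -0.029 ] 0.004844459078780077 [-0.18538759 -0.03338256 -0.18927769]
[224.  226.7]
[198.4 216. ]
[211.2 225.7]
151 145
```

View pics/cs9.png

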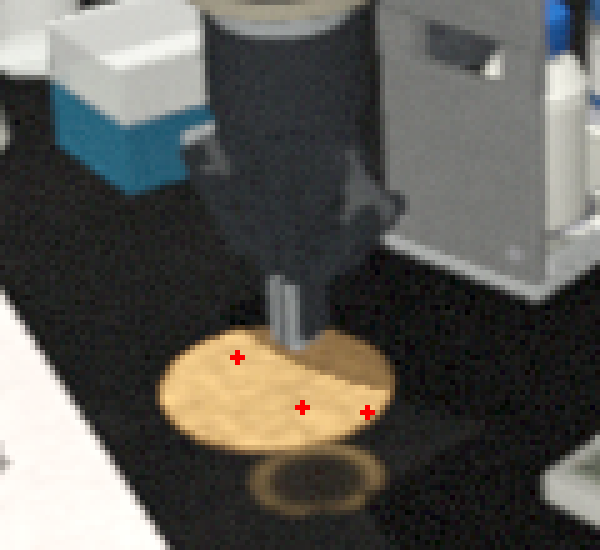

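Request:
drive_tool([
  [[0,0,1,0,0],[0,0,0,0,0],[0,0,1,0,0],[0,0,0,0,0]],
])

```text
time: 13.5
eef_pos: [0.544, 0.1789, -0.031]
tcp_rot: [-1.748, -2.611, 0.0]
wrist_force: [-0.3, 0.1, -0.1]
gripper_width: -0.002
```

Request:
drive_tool([
  [[0,0,1,0,0],[0,0,0,0,0]],
])

```text
time: 13.75
eef_pos: [0.544, 0.1789, -0.032]
tcp_rot: [-1.748, -2.611, 0.0]
wrist_force: [-0.1, 0.4, 0.4]
gripper_width: -0.001
```

Request:
drive_tool([
  [[0,0,1,0,0],[0,0,0,0,0]],
])

```text
time: 14.0
eef_pos: [0.544, 0.1789, -0.033]
tcp_rot: [-1.748, -2.611, 0.0]
wrist_force: [0.4, 0.0, -0.5]
gripper_width: 0.003
```

Request:
drive_tool([
  [[0,0,1,0,0],[0,0,0,0,0]],
])

```text
time: 14.25
eef_pos: [0.5442, 0.1789, -0.0332]
tcp_rot: [1.747, 2.611, 0.0]
wrist_force: [-3.4, -1.3, 15.6]
gripper_width: -0.0
```

Request:
drive_tool([
  [[0,0,1,0,0],[0,0,0,0,0]],
])

```text
time: 14.5
eef_pos: [0.5442, 0.179, -0.0333]
tcp_rot: [1.747, 2.61, 0.001]
wrist_force: [-8.7, -2.9, 35.9]
gripper_width: -0.002
```

Request:
drive_tool([
  [[0,0,1,0,0],[0,0,0,0,0]],
])

```text
time: 14.75
eef_pos: [0.5443, 0.179, -0.0334]
tcp_rot: [1.747, 2.61, 0.001]
wrist_force: [-12.8, -3.6, 54.8]
gripper_width: 0.004
```

Request:
drive_tool([
  [[0,0,-20,0,40],[0,0,-60,0,85],[0,0,-60,0,85],[0,0,-60,0,85],[0,0,-60,0,85],[0,0,-43,0,85],[0,0,0,0,85]],
])

```text
time: 15.62
eef_pos: [0.5459, 0.1794, 0.2708]
tcp_rot: [1.745, 2.607, 0.007]
wrist_force: [-1.0, 0.6, -0.4]
gripper_width: 0.993
```

```bash
sed -i 's/^def yaw/ZB=.0371\ndef yaw/; s/np.array(\[x,y,z\])-s\["eef_pos"\]/np.array([x,y,z-ZB])-s["eef_pos"]/; s/"pos",s\["eef_pos"\].round(4)/"TRUEpos",(s["eef_pos"]+[0,0,ZB]).round(4)/' go.py; python3 go.py .668 -.149 .300 112.2
```

```text
t 15.62 TRUEpos [0.5459 0.1794 0.3079] yaw 112.4 tilt -0.99998 grip 84.8 F [-1.   0.6 -0.4]
turn first (tool z, deg) 0.2  world d mm [ 122.1 -328.4   -7.9]
shift in current tool axes [-350.2  -12.3    8. ]
shift in final tool axes [-350.2  -11.     7.9]
```

Request:
drive_tool([
  [[-50,-2,0,0,85],[-50,-1,0,0,85],[-50,-2,0,0,85],[-50,-2,0,0,85],[-50,-2,0,0,85],[-50,-1,0,0,85],[-50,-2,0,0,85],[0,0,0,0,85]],
])

```text
time: 16.62
eef_pos: [0.6665, -0.1526, 0.2651]
tcp_rot: [-1.751, -2.607, 0.002]
wrist_force: [0.0, 0.1, -0.4]
gripper_width: 0.997
```

Request:
drive_tool([
  [[0,0,0,0,85],[0,0,0,0,85]],
])

```text
time: 16.88
eef_pos: [0.666, -0.1481, 0.2668]
tcp_rot: [-1.746, -2.611, 0.0]
wrist_force: [-0.5, 0.4, 0.9]
gripper_width: 0.999
```

```bash
python3 go.py .668 -.149 .183 112.2
```

```text
t 16.88 TRUEpos [ 0.666  -0.1481  0.3039] yaw 112.46 tilt -1.0 grip 85.3 F [-0.5  0.4  0.9]
turn first (tool z, deg) 0.26  world d mm [   2.    -0.9 -120.9]
shift in current tool axes [ -1.6   1.6 120.9]
shift in final tool axes [ -1.6   1.5 120.9]
```

Request:
drive_tool([
  [[-1.6,1.5,40,0.2,85],[0,0,40,0,85],[0,0,21,0,85],[0,0,10,0,85],[0,0,10,0,85],[0,0,0,0,85]],
])

```text
time: 17.62
eef_pos: [0.6683, -0.1499, 0.1461]
tcp_rot: [-1.752, -2.608, 0.0]
wrist_force: [0.6, -0.3, 0.3]
gripper_width: 0.995
```

Request:
drive_tool([
  [[0,0,0,0,60],[0,0,0,0,50],[0,0,0,0,42],[0,0,0,0,36],[0,0,0,0,30],[0,0,0,0,30]],
])

```text
time: 18.38
eef_pos: [0.669, -0.1503, 0.1468]
tcp_rot: [1.751, 2.606, 0.001]
wrist_force: [0.7, 0.1, 7.3]
gripper_width: 0.449
```

Request:
drive_tool([
  [[0,0,-2,0,20],[0,0,-5,0,20],[0,0,-15,0,20],[0,0,-20,0,20],[0,0,0,0,20],[0,0,0,0,20]],
], squeeze=60)

```text
time: 19.12
eef_pos: [0.6681, -0.1501, 0.1879]
tcp_rot: [-1.752, -2.607, 0.0]
wrist_force: [0.2, -0.0, -4.3]
gripper_width: 0.449
```

```bash
python3 -c "
from h import *
for n in('scene','top'): cv2.imwrite(f'pics/{n}10.png',cams.camera(n)[:,:,::-1])
a=cv2.imread('pics/scene10.png')[60:200,220:350];cv2.imwrite('pics/b.png',cv2.resize(a,None,fx=4,fy=4))"
```

```text
(no output)
```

View pics/b.png

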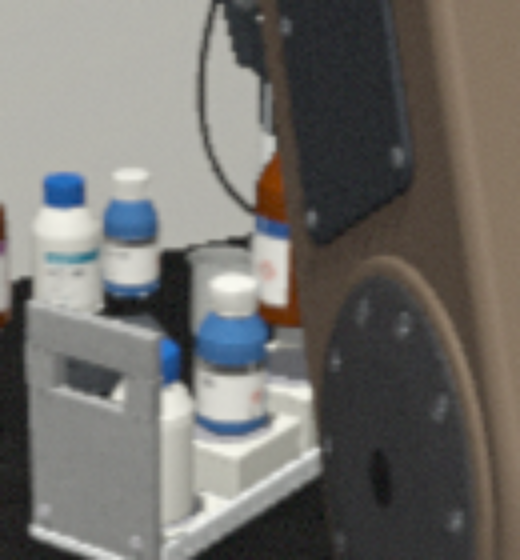

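Request:
drive_tool([
  [[0,0,-40,0,20],[0,0,-48,0,20],[0,0,0,0,20],[0,0,0,0,20]],
])

```text
time: 19.73
eef_pos: [0.6677, -0.15, 0.2749]
tcp_rot: [-1.751, -2.606, 0.001]
wrist_force: [-1.7, -0.4, -5.0]
gripper_width: 0.45
```

```bash
python3 go.py .5175 .203 .3 112.2
```

```text
t 19.73 TRUEpos [ 0.6677 -0.15    0.312 ] yaw 112.2 tilt -1.0 grip 38.5 F [-1.7 -0.4 -5. ]
turn first (tool z, deg) 0.0  world d mm [-150.2  353.   -12. ]
shift in current tool axes [383.6  -5.7  12.3]
shift in final tool axes [383.6  -5.7  12. ]
```

Request:
drive_tool([
  [[20,0,0,0,20],[40,-1,0,0,20],[50,-1,0,0,20],[50,-1,0,0,20],[50,-1,0,0,20],[50,-1,0,0,20],[50,-1,0,0,20],[40,0,0,0,20]],
])

```text
time: 20.72
eef_pos: [0.5282, 0.1735, 0.2748]
tcp_rot: [-1.75, -2.607, 0.002]
wrist_force: [1.0, -0.4, -4.2]
gripper_width: 0.446
```

Request:
drive_tool([
  [[24,0,0,0,20],[10,0,0,0,20],[0,0,0,0,20],[0,0,0,0,20]],
])

```text
time: 21.22
eef_pos: [0.5178, 0.2023, 0.2757]
tcp_rot: [-1.753, -2.607, 0.001]
wrist_force: [0.9, 0.5, -3.1]
gripper_width: 0.446
```

```bash
python3 go.py .5175 .203 .132 112.2;python3 shot.py 11
```

```text
t 21.23 TRUEpos [0.5178 0.2023 0.3128] yaw 112.17 tilt -1.0 grip 38.1 F [ 0.9  0.5 -3.1]
turn first (tool z, deg) -0.03  world d mm [  -0.3    0.7 -180.8]
shift in current tool axes [8.000e-01 1.000e-01 1.808e+02]
shift in final tool axes [ 7.000e-01 -1.000e-01  1.808e+02]
[0.5178 0.2023 0.2757] 0.44572140153257317 [ 0.90557083  0.54693528 -3.12814829]
[215.  110.1]
[185.6 102.6]
[200.3 112.2]
140 32
```

View pics/s11.png

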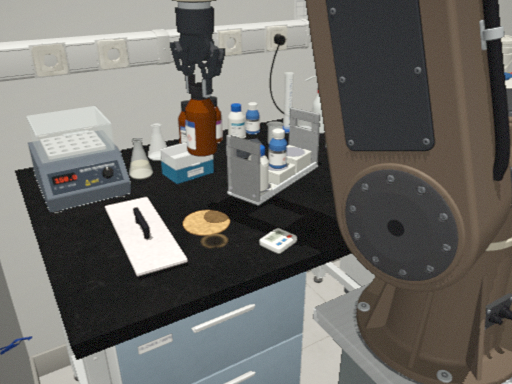

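Request:
drive_tool([
  [[0.7,0,20,0,20],[0,0,40,0,20],[0,0,45,0,20],[0,0,40,0,20],[0,0,20,0,20],[0,0,10,0,20],[0,0,0,0,20],[0,0,0,0,20]],
])

```text
time: 22.28
eef_pos: [0.5182, 0.2038, 0.102]
tcp_rot: [1.752, 2.607, 0.002]
wrist_force: [1.0, 0.4, -3.6]
gripper_width: 0.445
```

```bash
python3 go.py .5175 .203 .132 112.2;python3 shot.py 12; python3 -c "
from h import *
im=cv2.imread('pics/s12.png');H,S,V=cv2.split(cv2.cvtColor(im,cv2.COLOR_BGR2HSV))
s=manip.observe();p=s['eef_pos']+[0,0,.0371]
for dz in(0,.04,.08,.127): print(proj('scene',p-[0,0,dz]).round(1))
x0,y0=165,120;a=cv2.resize(im[y0:y0+110,x0:x0+80],None,fx=5,fy=5,interpolation=0)
for i in range(0,80,10): cv2.putText(a,str(x0+i),(i*5,8),0,.3,(0,255,255))
for i in range(0,110,10): cv2.putText(a,str(y0+i),(0,i*5+4),0,.3,(0,255,255))
cv2.imwrite('pics/m12.png',a)"
```

```text
t 22.27 TRUEpos [0.5182 0.2038 0.1391] yaw 112.19 tilt -1.0 grip 38.0 F [ 1.   0.4 -3.6]
turn first (tool z, deg) -0.01  world d mm [-0.7 -0.8 -7.1]
shift in current tool axes [-0.5 -1.   7.1]
shift in final tool axes [-0.5 -1.   7.1]
[0.5182 0.2038 0.102 ] 0.44490972133124074 [ 1.0086946   0.40807577 -3.5725958 ]
[217.5 185.1]
[190.  175.1]
[203.7 185.1]
143 105
[[202.9 170.4]]
[[203.8 186.2]]
[[204.6 201.4]]
[[205.6 218.7]]
```

View pics/m12.png

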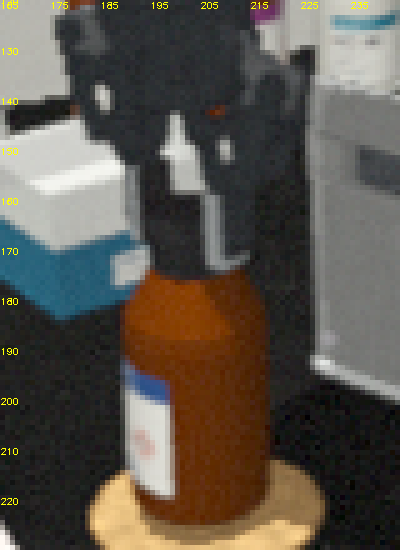

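Request:
drive_tool([
  [[0,0,4,0,20],[0,0,3,0,20],[0,0,0,0,20]],
])

```text
time: 22.7
eef_pos: [0.5175, 0.2038, 0.0941]
tcp_rot: [1.752, 2.608, 0.0]
wrist_force: [0.4, 0.6, -4.3]
gripper_width: 0.448
```

Request:
drive_tool([
  [[0,0,1,0,20],[0,0,0,0,20]],
])

```text
time: 22.95
eef_pos: [0.5179, 0.2039, 0.0938]
tcp_rot: [1.752, 2.607, 0.001]
wrist_force: [0.7, -0.3, 7.4]
gripper_width: 0.454
```

Request:
drive_tool([
  [[0,0,-0.5,0,42],[0,0,0,0,50],[0,0,0,0,65],[0,0,0,0,80],[0,0,-20,0,80],[0,0,-60,0,80],[0,0,-60,0,80],[0,0,-35,0,80]],
])

```text
time: 23.95
eef_pos: [0.5182, 0.204, 0.2718]
tcp_rot: [1.751, 2.606, 0.004]
wrist_force: [0.5, 0.2, 0.1]
gripper_width: 0.936
```

```bash
python3 go.py .631 -.071 .25 112.2;python3 -c "
from h import *
for n in('scene','top'): cv2.imwrite(f'pics/{n}13.png',cams.camera(n)[:,:,::-1])"
```

```text
t 23.95 TRUEpos [0.5182 0.204  0.3089] yaw 112.21 tilt -0.99999 grip 79.9 F [0.5 0.2 0.1]
turn first (tool z, deg) 0.01  world d mm [ 112.8 -275.   -58.9]
shift in current tool axes [-297.2    0.3   58.9]
shift in final tool axes [-297.3    0.5   58.9]
```

View pics/scene13.png

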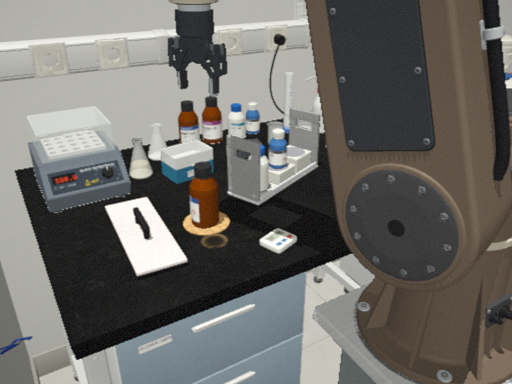

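View pics/top13.png

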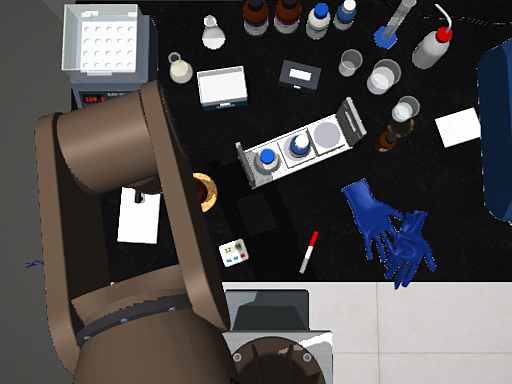

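```bash
python3 -c "
from h import *
im=cv2.imread('pics/top13.png');H,S,V=cv2.split(cv2.cvtColor(im,cv2.COLOR_BGR2HSV))
print(V[136,315:345],S[136,315:345],V[125:155,329])
x0,y0=300,110;a=cv2.resize(im[y0:y0+50,x0:x0+65],None,fx=10,fy=10,interpolation=0)
for i in range(0,65,5): cv2.putText(a,str(x0+i),(i*10,8),0,.3,(0,0,255))
for i in range(0,50,5): cv2.putText(a,str(y0+i),(0,i*10+4),0,.3,(0,255,255))
cv2.imwrite('pics/m13.png',a)
"

```

```text
[200 202 202 201 201 202 201 201 202 201 201 201 201 201 200 200 201 201
 200 199 200 199 199 198 192 243 255 255 255 122] [18 16 15 15 16 16 16 16 15 16 16 18 16 15 15 15 18 18 15 15 17 17 15 18
 20  4  3  0  0  2] [198 199 199 201 201 199 200 200 200 200 200 200 202 201 201 202 202 201
 201 201 201 199 193 255 255 149  49 255 255 254]
```

View pics/m13.png

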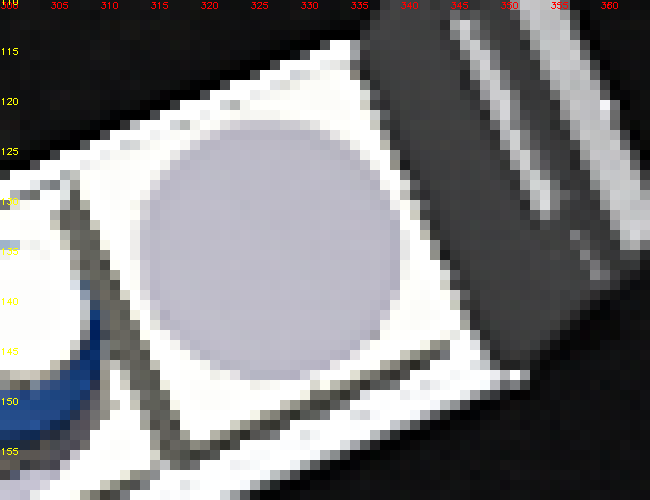

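```bash
cat > disc.py <<'E'
from h import *
import sys
def disc(f,cx,cy,z):
    im=cv2.imread(f);H,S,V=cv2.split(cv2.cvtColor(im,cv2.COLOR_BGR2HSV))
    m=((V>188)&(V<212)&(S>10)).astype(np.uint8);k=np.zeros_like(m);k[cy-18:cy+19,cx-18:cx+19]=1;m&=k
    c=max(cv2.findContours(m,0,1)[0],key=cv2.contourArea);e=cv2.fitEllipse(cv2.convexHull(c))
    print(e,cv2.contourArea(c),plane("top",[e[0]],z)[0].round(4))
disc(sys.argv[1],int(sys.argv[2]),int(sys.argv[3]),float(sys.argv[4]))
E
python3 disc.py pics/top13.png 327 135 .057
python3 -c "
import numpy as np
for a in(112.0,112.2,112.4):
  t=np.radians(a);print(a,np.array([.6318,-.0683])-.086*np.array([np.cos(t),np.sin(t)]))"
```

```text
((326.6308898925781, 134.593994140625), (25.271530151367188, 26.00685691833496), 101.48225402832031) 492.0 [ 0.6659 -0.1472  0.057 ]
112.0 [ 0.66401617 -0.14803781]
112.2 [ 0.66429431 -0.14792487]
112.4 [ 0.66457205 -0.14781096]
```

Request:
drive_tool([
  [[-30,0,0,0,80],[-50,0,0,0,80],[-50,0,0,0,80],[-50,0,0,0,80],[-50,0,0,0,80],[-45,0,0,0,80],[-22,0,0,0,80],[0,0,0,0,80]],
])

```text
time: 25.05
eef_pos: [0.6296, -0.0721, 0.2677]
tcp_rot: [-1.754, -2.605, 0.001]
wrist_force: [0.4, 1.3, -0.3]
gripper_width: 0.936
```

Request:
drive_tool([
  [[0,0,0,0,80],[0,0,0,0,80]],
])

```text
time: 25.3
eef_pos: [0.6293, -0.07, 0.2687]
tcp_rot: [-1.75, -2.608, -0.0]
wrist_force: [-0.2, -0.3, 1.0]
gripper_width: 0.939
```

```bash
python3 go.py .6307 -.0709 .134 112.2
```

```text
t 25.3 TRUEpos [ 0.6293 -0.07    0.3058] yaw 112.27 tilt -1.0 grip 80.2 F [-0.2 -0.3  1. ]
turn first (tool z, deg) 0.07  world d mm [   1.4   -0.9 -171.8]
shift in current tool axes [ -1.4   0.9 171.8]
shift in final tool axes [ -1.3   0.9 171.8]
```

Request:
drive_tool([
  [[-1.4,0.9,40,0,80],[0,0,50,0,80],[0,0,45,0,80],[0,0,20,0,80],[0,0,10,0,80],[0,0,6.5,0,80],[0,0,0,0,80],[0,0,0,0,80]],
])

```text
time: 26.3
eef_pos: [0.6316, -0.0722, 0.098]
tcp_rot: [1.751, 2.607, 0.001]
wrist_force: [-0.2, -0.1, 0.0]
gripper_width: 0.938
```

Request:
drive_tool([
  [[0,0,0,0,60],[0,0,0,0,45],[0,0,0,0,36],[0,0,0,0,30],[0,0,0,0,22],[0,0,0,0,15],[0,0,0,0,15]],
])

```text
time: 27.18
eef_pos: [0.6315, -0.0722, 0.0975]
tcp_rot: [1.752, 2.607, 0.001]
wrist_force: [0.1, 0.5, 5.7]
gripper_width: 0.351
```

Request:
drive_tool([
  [[0,0,-3,0,10],[0,0,-7,0,10],[0,0,-20,0,10],[0,0,-20,0,10],[0,0,-5,0,10],[0,0,0,0,10],[0,0,0,0,10]],
])

```text
time: 28.05
eef_pos: [0.6305, -0.0721, 0.1513]
tcp_rot: [-1.752, -2.607, 0.001]
wrist_force: [0.3, 0.2, -1.7]
gripper_width: 0.35
```

```bash
python3 go.py .6655 -.1475 .15 112.2; python3 shot.py 14; python3 -c "
from h import *
im=cv2.imread('pics/s14.png')
s=manip.observe();p=s['eef_pos']+[0,0,.0371]
for dz in(0,.03,.06,.0906): print(proj('scene',p-[0,0,dz]).round(1))
x0,y0=230,70;a=cv2.resize(im[y0:y0+110,x0:x0+110],None,fx=5,fy=5,interpolation=0)
for i in range(0,110,10): cv2.putText(a,str(x0+i),(i*5,8),0,.3,(0,0,255))
for i in range(0,110,10): cv2.putText(a,str(y0+i),(0,i*5+4),0,.3,(0,0,255))
cv2.imwrite('pics/m14.png',a)"
```

```text
t 28.05 TRUEpos [ 0.6305 -0.0721  0.1884] yaw 112.2 tilt -1.0 grip 29.9 F [ 0.3  0.2 -1.7]
turn first (tool z, deg) 0.0  world d mm [ 35.  -75.4 -38.4]
shift in current tool axes [-83.1   4.   38.3]
shift in final tool axes [-83.    3.9  38.4]
[ 0.6305 -0.0721  0.1513] 0.3495841905975708 [ 0.3286659   0.16009872 -1.74456943]
[291.9 128.1]
[266.  121.6]
[278.6 129.4]
218 49
[[278.9 116.2]]
[[278.7 126.9]]
[[278.5 137.3]]
[[278.2 147.7]]
```

View pics/m14.png

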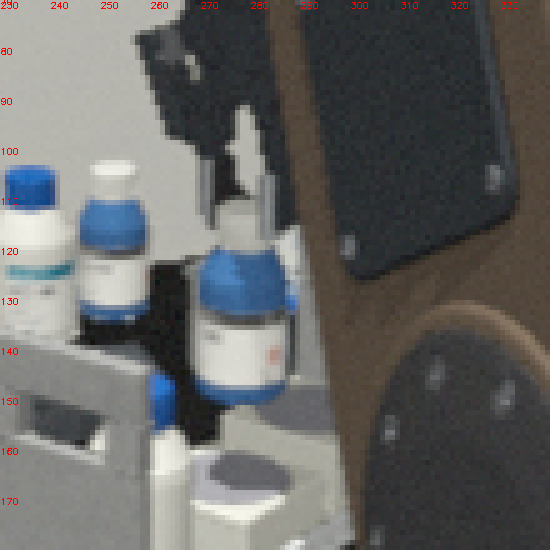

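Request:
drive_tool([
  [[-15,1,0,0,10],[-28,1,0,0,10],[-26.5,1,0,0,10],[-15,1,0,0,10],[0,0,0,0,10],[0,0,0,0,10]],
])

```text
time: 28.85
eef_pos: [0.6662, -0.1483, 0.1519]
tcp_rot: [-1.752, -2.607, 0.0]
wrist_force: [0.5, -0.0, -2.5]
gripper_width: 0.349
```

```bash
python3 go.py .6661 -.1489 .1476 112.2
```

```text
t 28.85 TRUEpos [ 0.6662 -0.1483  0.189 ] yaw 112.21 tilt -1.0 grip 29.8 F [ 0.5 -0.  -2.5]
turn first (tool z, deg) 0.01  world d mm [ -0.1  -0.6 -41.4]
shift in current tool axes [-0.5 -0.3 41.4]
shift in final tool axes [-0.5 -0.3 41.4]
```

Request:
drive_tool([
  [[-0.5,-0.3,15,0,10],[0,0,15,0,10],[0,0,6,0,10],[0,0,3,0,10],[0,0,0,0,10],[0,0,0,0,10]],
])

```text
time: 29.6
eef_pos: [0.6669, -0.1496, 0.1135]
tcp_rot: [1.752, 2.607, 0.0]
wrist_force: [0.7, -0.4, -1.6]
gripper_width: 0.344
```

Request:
drive_tool([
  [[0,0,1,0,10],[0,0,0,0,10]],
])

```text
time: 29.85
eef_pos: [0.6666, -0.1495, 0.1122]
tcp_rot: [1.752, 2.607, 0.0]
wrist_force: [-0.3, -0.6, -2.8]
gripper_width: 0.348
```

Request:
drive_tool([
  [[0,0,1,0,10],[0,0,0,0,10]],
])

```text
time: 30.1
eef_pos: [0.6665, -0.1495, 0.111]
tcp_rot: [-1.752, -2.608, 0.0]
wrist_force: [0.0, 0.5, -1.5]
gripper_width: 0.351
```

Request:
drive_tool([
  [[0,0,0.6,0,10],[0,0,0,0,10]],
])

```text
time: 30.35
eef_pos: [0.6667, -0.1495, 0.1106]
tcp_rot: [1.752, 2.607, 0.0]
wrist_force: [0.4, -0.2, -0.1]
gripper_width: 0.344
```

Request:
drive_tool([
  [[0,0,0.2,0,10],[0,0,0,0,34],[0,0,0,0,42],[0,0,0,0,60],[0,0,0,0,78],[0,0,-30,0,78],[0,0,-60,0,78],[0,0,-60,0,78]],
])

```text
time: 31.35
eef_pos: [0.6662, -0.1494, 0.2617]
tcp_rot: [-1.752, -2.607, 0.0]
wrist_force: [0.7, -0.7, 0.8]
gripper_width: 0.912
```

```bash
python3 go.py .598 .0122 .3 112.2
```

```text
t 31.35 TRUEpos [ 0.6662 -0.1494  0.2988] yaw 112.2 tilt -1.0 grip 77.9 F [ 0.7 -0.7  0.8]
turn first (tool z, deg) 0.0  world d mm [-68.2 161.6   1.2]
shift in current tool axes [175.4  -2.1  -1.1]
shift in final tool axes [175.4  -2.1  -1.2]
```

Request:
drive_tool([
  [[30,-0.5,0,0,78],[50,-0.5,0,0,78],[50,-0.5,0,0,78],[30,-0.5,0,0,78],[15,0,0,0,78],[0,0,0,0,78],[0,0,0,0,78]],
])

```text
time: 32.22
eef_pos: [0.5992, 0.0108, 0.2603]
tcp_rot: [1.753, 2.607, -0.0]
wrist_force: [0.8, -0.2, -0.5]
gripper_width: 0.914
```

```bash
python3 go.py .598 .0122 .1125 112.2; python3 shot.py 15; python3 -c "
from h import *
im=cv2.imread('pics/s15.png')
print(proj('scene',[[.6659,-.1472,.162],[.6659,-.1472,.057]]))
x0,y0=230,60;a=cv2.resize(im[y0:y0+120,x0:x0+110],None,fx=5,fy=5,interpolation=0)
for i in range(0,110,10): cv2.putText(a,str(x0+i),(i*5,8),0,.3,(0,0,255))
for i in range(0,110,10): cv2.putText(a,str(y0+i),(0,i*5+4),0,.3,(0,0,255))
cv2.imwrite('pics/m15.png',a)"
```

```text
t 32.23 TRUEpos [0.5992 0.0108 0.2974] yaw 112.17 tilt -1.0 grip 78.1 F [ 0.8 -0.2 -0.5]
turn first (tool z, deg) -0.03  world d mm [  -1.2    1.4 -184.9]
shift in current tool axes [  1.8  -0.6 184.9]
shift in final tool axes [  1.7  -0.5 184.9]
[0.5992 0.0108 0.2603] 0.914376912423697 [ 0.82793346 -0.18147554 -0.45291438]
[272.3  95.1]
[244.7  89.1]
[258.2  97.2]
198 17
[[294.24206002 117.42743769]
 [292.9364992  151.73852061]]
```

View pics/m15.png

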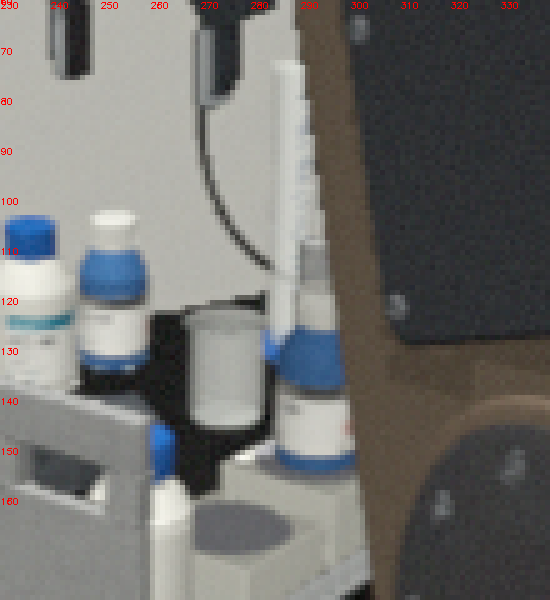

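Request:
drive_tool([
  [[1.7,-0.5,40,0,78],[0,0,50,0,78],[0,0,50,0,78],[0,0,25,0,78],[0,0,12,0,78],[0,0,8,0,78],[0,0,0,0,78],[0,0,0,0,78]],
])

```text
time: 33.28
eef_pos: [0.5982, 0.0131, 0.0762]
tcp_rot: [1.751, 2.607, 0.001]
wrist_force: [0.3, 0.7, 0.3]
gripper_width: 0.912
```

Request:
drive_tool([
  [[0,0,0,0,60],[0,0,0,0,48],[0,0,0,0,40],[0,0,0,0,33],[0,0,0,0,25],[0,0,0,0,15],[0,0,0,0,15]],
])

```text
time: 34.15
eef_pos: [0.598, 0.0132, 0.0758]
tcp_rot: [1.752, 2.607, 0.001]
wrist_force: [0.1, 0.0, 6.2]
gripper_width: 0.399
```

Request:
drive_tool([
  [[0,0,-3,0,10],[0,0,-7,0,10],[0,0,-20,0,10],[0,0,-25,0,10],[0,0,-10,0,10],[0,0,0,0,10],[0,0,0,0,10]],
])

```text
time: 35.02
eef_pos: [0.5969, 0.0132, 0.1395]
tcp_rot: [-1.752, -2.607, 0.001]
wrist_force: [0.5, -0.5, -2.9]
gripper_width: 0.397
```

```bash
python3 go.py .6326 -.068 .15 112.2; python3 -c "
from h import *
for n in('scene','top'): cv2.imwrite(f'pics/{n}16.png',cams.camera(n)[:,:,::-1])
s=manip.observe();p=s['eef_pos']+[0,0,.0371]
for dz in(0,.03,.06,.1009): print(proj('scene',p-[0,0,dz]).round(1))
x0,y0=220,70;a=cv2.resize(cv2.imread('pics/scene16.png')[y0:y0+115,x0:x0+110],None,fx=5,fy=5,interpolation=0)
for i in range(0,110,10): cv2.putText(a,str(x0+i),(i*5,8),0,.3,(0,0,255))
for i in range(0,115,10): cv2.putText(a,str(y0+i),(0,i*5+4),0,.3,(0,0,255))
cv2.imwrite('pics/m16.png',a)"
```

```text
t 35.02 TRUEpos [0.5969 0.0132 0.1766] yaw 112.2 tilt -1.0 grip 33.9 F [ 0.5 -0.5 -2.9]
turn first (tool z, deg) -0.0  world d mm [ 35.7 -81.2 -26.6]
shift in current tool axes [-88.6   2.4  26.5]
shift in final tool axes [-88.6   2.4  26.6]
[[257.8 129.7]]
[[257.8 140.8]]
[[257.8 151.6]]
[[257.8 165.9]]
```

View pics/m16.png

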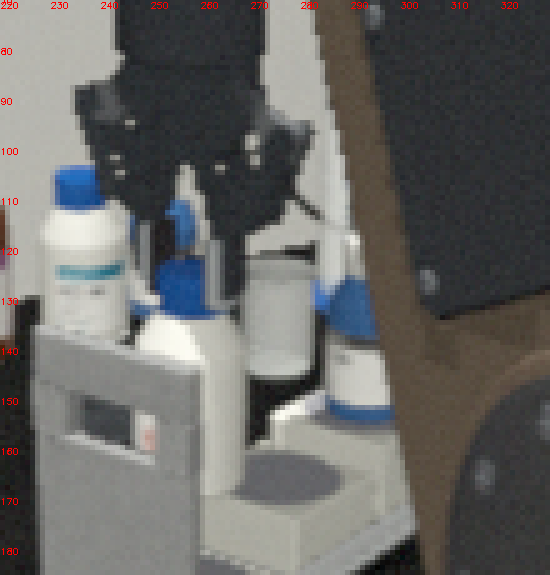

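View pics/top16.png

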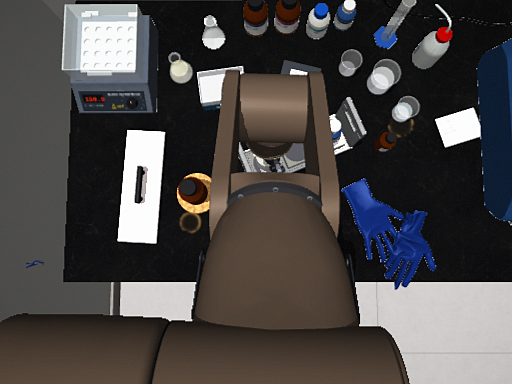

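Request:
drive_tool([
  [[-15,1,0,0,10],[-28,1,0,0,10],[-28.4,1,0,0,10],[-16,0,0,0,10],[0,0,0,0,10],[0,0,0,0,10]],
])

```text
time: 35.88
eef_pos: [0.6329, -0.0663, 0.1401]
tcp_rot: [-1.752, -2.607, 0.0]
wrist_force: [-0.6, 0.5, -2.9]
gripper_width: 0.396
```

```bash
python3 go.py .6327 -.0675 .1449 112.2
```

```text
t 35.88 TRUEpos [ 0.6329 -0.0663  0.1772] yaw 112.19 tilt -1.0 grip 33.9 F [-0.6  0.5 -2.9]
turn first (tool z, deg) -0.01  world d mm [ -0.2  -1.2 -32.3]
shift in current tool axes [-1.1 -0.6 32.3]
shift in final tool axes [-1.1 -0.6 32.3]
```

Request:
drive_tool([
  [[-0.5,-0.2,12,0,10],[0,0,12,0,10],[0,0,5,0,10],[0,0,2,0,10],[0,0,0,0,10],[0,0,0,0,10]],
])

```text
time: 36.62
eef_pos: [0.6336, -0.0672, 0.1096]
tcp_rot: [1.752, 2.607, 0.0]
wrist_force: [-0.2, -0.5, -3.2]
gripper_width: 0.399
```

Request:
drive_tool([
  [[0,0,0.8,0,10],[0,0,0,0,10]],
])

```text
time: 36.88
eef_pos: [0.6333, -0.0672, 0.1086]
tcp_rot: [1.752, 2.607, 0.0]
wrist_force: [-0.1, 0.4, -1.8]
gripper_width: 0.394
```

Request:
drive_tool([
  [[0,0,0.8,0,10],[0,0,0,0,10]],
])

```text
time: 37.12
eef_pos: [0.6335, -0.0673, 0.1079]
tcp_rot: [1.752, 2.607, 0.0]
wrist_force: [-1.0, -0.6, -0.1]
gripper_width: 0.398
```

Touching. Release and rise, then move toward the parked bottle.

Request:
drive_tool([
  [[0,0,0.2,0,10],[0,0,0,0,38],[0,0,0,0,46],[0,0,0,0,62],[0,0,0,0,80],[0,0,-30,0,80],[0,0,-60,0,80],[0,0,-60,0,80]],
])

```text
time: 38.12
eef_pos: [0.6329, -0.0671, 0.2589]
tcp_rot: [-1.752, -2.607, 0.001]
wrist_force: [0.7, -0.0, -0.5]
gripper_width: 0.937
```

```bash
python3 go.py .5178 .2039 .296 112.2
```

```text
t 38.12 TRUEpos [ 0.6329 -0.0671  0.296 ] yaw 112.2 tilt -1.0 grip 80.1 F [ 0.7 -0.  -0.5]
turn first (tool z, deg) 0.0  world d mm [-115.1  271.    -0. ]
shift in current tool axes [ 2.944e+02 -4.200e+00  2.000e-01]
shift in final tool axes [294.4  -4.2   0. ]
```

Request:
drive_tool([
  [[30,0,0,0,80],[50,-1,0,0,80],[50,-1,0,0,80],[50,-1,0,0,80],[50,-1,0,0,80],[45,0,0,0,80],[20,0,0,0,80],[0,0,0,0,80]],
])

```text
time: 39.12
eef_pos: [0.5178, 0.2052, 0.2576]
tcp_rot: [1.75, 2.609, 0.0]
wrist_force: [-0.0, 0.3, -0.6]
gripper_width: 0.935
```

Request:
drive_tool([
  [[0,0,0,0,80],[0,0,0,0,80]],
])

```text
time: 39.38
eef_pos: [0.5186, 0.2034, 0.2575]
tcp_rot: [1.754, 2.606, -0.0]
wrist_force: [-0.5, -0.3, 0.2]
gripper_width: 0.936
```

```bash
python3 go.py .5178 .2039 .1305 112.2; python3 -c "
from h import *
for n in('scene','top'): cv2.imwrite(f'pics/{n}17.png',cams.camera(n)[:,:,::-1])
x0,y0=230,92;a=cv2.resize(cv2.imread('pics/top17.png')[y0:y0+103,x0:x0+145],None,fx=5.5,fy=5.5,interpolation=0)
for i in range(0,145,10): cv2.putText(a,str(x0+i),(int(i*5.5),8),0,.3,(0,255,255))
for i in range(0,103,10): cv2.putText(a,str(y0+i),(0,int(i*5.5)+4),0,.3,(0,255,255))
cv2.imwrite('pics/m17.png',a)"; python3 disc.py pics/top17.png 265 161 .012;
```

```text
t 39.38 TRUEpos [0.5186 0.2034 0.2946] yaw 112.13 tilt -1.0 grip 79.9 F [-0.5 -0.3  0.2]
turn first (tool z, deg) -0.07  world d mm [  -0.8    0.5 -164.1]
shift in current tool axes [  0.8  -0.6 164.1]
shift in final tool axes [  0.8  -0.6 164.1]
((269.3785705566406, 158.93666076660156), (14.96689224243164, 21.798145294189453), 134.009033203125) 76.0 [0.6091 0.0029 0.012 ]
```

View pics/m17.png

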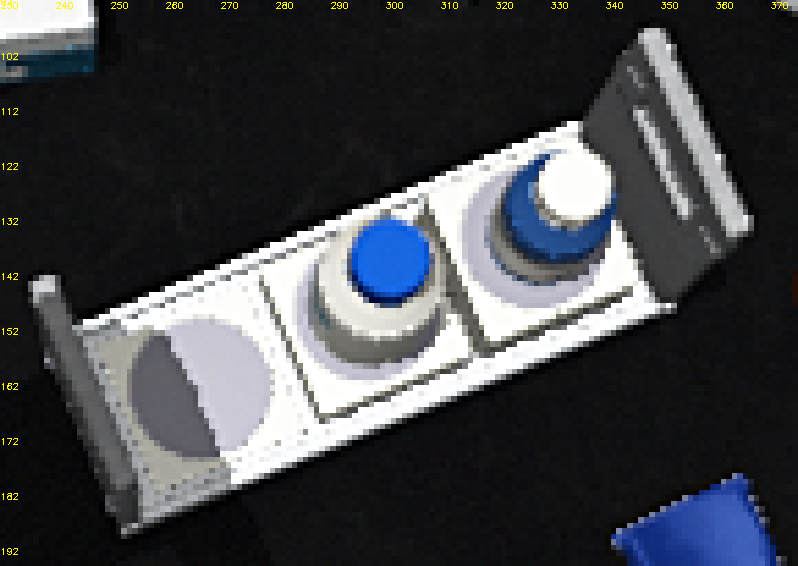

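View pics/scene17.png

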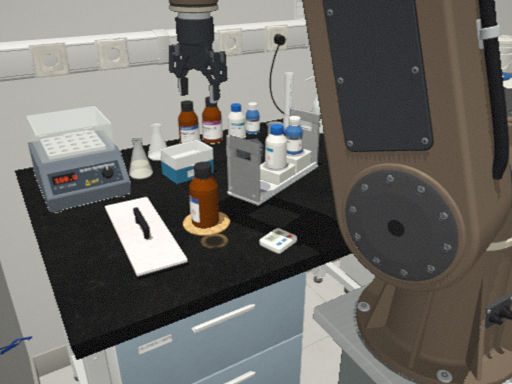

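```bash
python3 -c "
from h import *
im=cv2.imread('pics/top17.png');H,S,V=cv2.split(cv2.cvtColor(im,cv2.COLOR_BGR2HSV))
print(plane('top',[(266.1,162.05)],.012),'blue',plane('top',[(300.4,139.0)],.162),'white',plane('top',[(333.95,125.7)],.162))
m=(H>104)&(H<120)&(S>150)&(V>170);m[:128]=0;m[150:]=0;m[:,:285]=0;m[:,315:]=0;b=max(blob(m),key=lambda b:b[0]);print(b,plane('top',[b[2]],.162))
m=(S<40)&(V>215);m[:117]=0;m[134:]=0;m[:,:326]=0;m[:,342:]=0;b=max(blob(m),key=lambda b:b[0]);print(b,plane('top',[b[2]],.162))
m=(V>70)&(V<120)|(V>185)&(V<215)&(S>10);m[:149]=0;m[176:]=0;m[:,:253]=0;m[:,280:]=0;b=max(blob(m),key=lambda b:b[0]);print(b)
# tall cap
m=(V<62)&(V>38)&(S<60);m[:165]=0;m[:,:180]=0
print(proj('scene',[[.6328,-.0675,.162],[.6659,-.1472,.162]]))
"
```

```text
[[0.60052092 0.01188145 0.012     ]] blue [[ 0.63185441 -0.06748845  0.162     ]] white [[ 0.66399831 -0.14844653  0.162     ]]
(np.int32(152), (np.int32(294), np.int32(132), np.int32(14), np.int32(14)), array([300.49, 138.31])) [[ 0.63353424 -0.06772714  0.162     ]]
(np.int32(153), (np.int32(326), np.int32(117), np.int32(15), np.int32(15)), array([333.38, 123.82])) [[ 0.66861264 -0.14717967  0.162     ]]
(np.int32(452), (np.int32(254), np.int32(150), np.int32(25), np.int32(25)), array([265.75, 161.99]))
[[276.8275096  125.62951462]
 [294.24206002 117.42743769]]
```

Request:
drive_tool([
  [[0.8,-0.6,40,0,80],[0,0,50,0,80],[0,0,40,0,80],[0,0,20,0,80],[0,0,9,0,80],[0,0,4,0,80],[0,0,0,0,80],[0,0,0,0,80]],
])

```text
time: 40.48
eef_pos: [0.5178, 0.2051, 0.0953]
tcp_rot: [1.752, 2.607, 0.002]
wrist_force: [0.5, 0.4, -0.3]
gripper_width: 0.936
```

Request:
drive_tool([
  [[0,0,0,0,60],[0,0,0,0,50],[0,0,0,0,42],[0,0,0,0,36],[0,0,0,0,28],[0,0,0,0,20],[0,0,0,0,20]],
])

```text
time: 41.35
eef_pos: [0.5179, 0.2052, 0.095]
tcp_rot: [1.752, 2.607, 0.001]
wrist_force: [1.4, 0.8, 5.2]
gripper_width: 0.448
```

Request:
drive_tool([
  [[0,0,-3,0,20],[0,0,-10,0,20],[0,0,-30,0,20],[0,0,-50,0,20],[0,0,-50,0,20],[0,0,-40,0,20],[0,0,-8,0,20],[0,0,0,0,20]],
])

```text
time: 42.35
eef_pos: [0.517, 0.2049, 0.2852]
tcp_rot: [-1.752, -2.608, 0.0]
wrist_force: [-0.3, -0.4, -5.1]
gripper_width: 0.444
```

```bash
python3 go.py .6007 .0113 .3231 112.3
```

```text
t 42.35 TRUEpos [0.517  0.2049 0.3223] yaw 112.2 tilt -1.0 grip 37.9 F [-0.3 -0.4 -5.1]
turn first (tool z, deg) -0.1  world d mm [  83.7 -193.6    0.8]
shift in current tool axes [-210.9    4.4   -0.8]
shift in final tool axes [-210.9    4.    -0.8]
```

Request:
drive_tool([
  [[-20,0,0,0,20],[-40,1,0,0,20],[-50,1,0,0,20],[-50,1,0,0,20],[-35,1,0,0,20],[-16,0,0,0,20],[0,0,0,0,20],[0,0,0,0,20]],
])

```text
time: 43.35
eef_pos: [0.6001, 0.0117, 0.2849]
tcp_rot: [-1.751, -2.607, 0.001]
wrist_force: [-1.0, 0.4, -4.1]
gripper_width: 0.45
```

```bash
python3 go.py .6007 .0113 .1401 112.3
```

```text
t 43.35 TRUEpos [0.6001 0.0117 0.322 ] yaw 112.22 tilt -1.0 grip 38.4 F [-1.   0.4 -4.1]
turn first (tool z, deg) -0.08  world d mm [   0.6   -0.4 -181.9]
shift in current tool axes [ -0.8   0.6 181.9]
shift in final tool axes [ -0.6   0.4 181.9]
```

Request:
drive_tool([
  [[-0.6,0.2,20,0,20],[0,0,40,0,20],[0,0,45,0,20],[0,0,40,0,20],[0,0,20,0,20],[0,0,9,0,20],[0,0,3,0,20],[0,0,0,0,20]],
])

```text
time: 44.35
eef_pos: [0.6016, 0.0109, 0.1092]
tcp_rot: [1.751, 2.607, 0.001]
wrist_force: [0.1, -0.7, -3.9]
gripper_width: 0.452
```

```bash
python3 go.py .6007 .0113 .1401 112.3; python3 shot.py 18
```

```text
t 44.35 TRUEpos [0.6016 0.0109 0.1463] yaw 112.22 tilt -1.0 grip 38.6 F [ 0.1 -0.7 -3.9]
turn first (tool z, deg) -0.08  world d mm [-0.9  0.4 -6.2]
shift in current tool axes [ 0.7 -0.6  6.2]
shift in final tool axes [ 0.7 -0.6  6.2]
[0.6016 0.0109 0.1092] 0.4521956595297719 [ 0.12542665 -0.65660984 -3.94597252]
[270.9 152.7]
[244.9 145. ]
[257.6 153.4]
197 73
```

View pics/cs18.png

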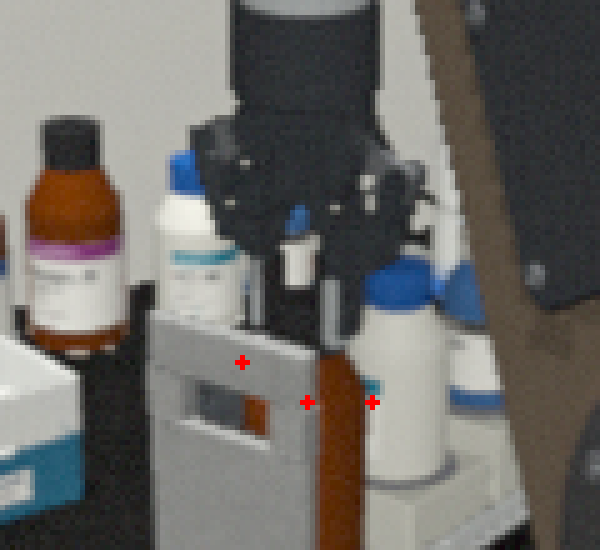

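Request:
drive_tool([
  [[0.5,-0.6,3,0,20],[0,0,2,0,20],[0,0,0,0,20]],
])

```text
time: 44.78
eef_pos: [0.6003, 0.0109, 0.1034]
tcp_rot: [-1.752, -2.607, 0.0]
wrist_force: [0.1, 0.4, -4.2]
gripper_width: 0.447
```

Request:
drive_tool([
  [[0,0,0.7,0,20],[0,0,0,0,20]],
])

```text
time: 45.02
eef_pos: [0.6006, 0.0108, 0.103]
tcp_rot: [1.752, 2.607, 0.0]
wrist_force: [0.7, 0.0, 1.5]
gripper_width: 0.445
```

Request:
drive_tool([
  [[0,0,0,0,42],[0,0,0,0,50],[0,0,0,0,65],[0,0,0,0,80],[0,0,-30,0,80],[0,0,-50,0,80],[0,0,-60,0,80],[0,0,-20,0,80]],
])

```text
time: 46.02
eef_pos: [0.6019, 0.0108, 0.2668]
tcp_rot: [1.75, 2.604, 0.004]
wrist_force: [0.6, 0.2, 0.3]
gripper_width: 0.939
```

```bash
python3 - <<'E'
from h import *
# lid again from top17/top0: handle vs board; handle top z=.054
im=cv2.imread("pics/top0.png");V=cv2.cvtColor(im,cv2.COLOR_BGR2GRAY)
m=(V<75).astype(np.uint8);m[:,:130]=0;m[:,152:]=0;m[:162]=0;m[206:]=0
c=max(cv2.findContours(m,0,1)[0],key=cv2.contourArea);r=cv2.minAreaRect(c);print(r,plane("top",[r[0]],.054))
E
python3 go.py .538 .351 .2 177.4
```

```text
((139.41175842285156, 184.14706420898438), (7.439560890197754, 36.27745056152344), 4.398705005645752) [[0.53648924 0.34488925 0.054     ]]
t 46.02 TRUEpos [0.6019 0.0108 0.3039] yaw 112.2 tilt -0.99999 grip 80.2 F [0.6 0.2 0.3]
turn first (tool z, deg) -65.2  world d mm [ -63.9  340.2 -103.9]
shift in current tool axes [339.3  68.9 103.5]
shift in final tool axes [ 79.3 336.9 103.9]
```

Request:
drive_tool([
  [[30,6,0,0,80],[50,10,0,0,80],[50,10,0,0,80],[50,10,0,0,80],[50,10,0,0,80],[50,10,0,0,80],[40,8,0,0,80],[18,4,0,0,80]],
])

```text
time: 47.02
eef_pos: [0.5349, 0.3514, 0.2626]
tcp_rot: [-1.75, -2.609, 0.0]
wrist_force: [-0.9, -0.5, -0.5]
gripper_width: 0.934
```

Request:
drive_tool([
  [[0,0,0,-10,80],[0,0,0,-10,80],[0,0,0,-10,80],[0,0,0,-10,80],[0,0,0,-10,80],[0,0,0,-10,80],[0,0,0,-4.8,80],[0,0,0,0,80]],
])

```text
time: 48.02
eef_pos: [0.5358, 0.3488, 0.2628]
tcp_rot: [-0.084, -3.14, 0.0]
wrist_force: [-0.2, -0.5, -0.6]
gripper_width: 0.941
```

```bash
python3 go.py .537 .350 .027 177.1; python3 -c "
from h import *
for n in('scene','top'): cv2.imwrite(f'pics/{n}19.png',cams.camera(n)[:,:,::-1])
x0,y0=230,92;a=cv2.resize(cv2.imread('pics/top19.png')[y0:y0+103,x0:x0+145],None,fx=5.5,fy=5.5,interpolation=0)
cv2.imwrite('pics/m19.png',a)"
```

```text
t 48.02 TRUEpos [0.5358 0.3488 0.2999] yaw 176.94 tilt -1.0 grip 80.4 F [-0.2 -0.5 -0.6]
turn first (tool z, deg) -0.16  world d mm [   1.2    1.2 -272.9]
shift in current tool axes [ -1.1   1.3 272.9]
shift in final tool axes [ -1.1   1.2 272.9]
```

View pics/scene19.png

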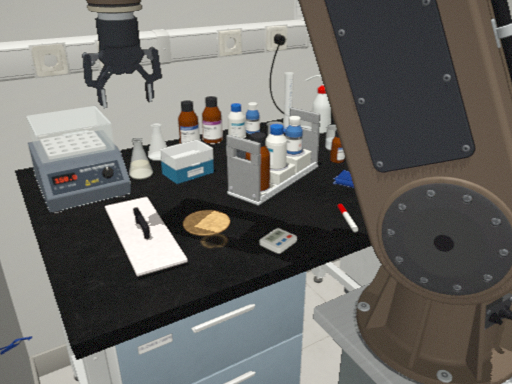

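View pics/m19.png

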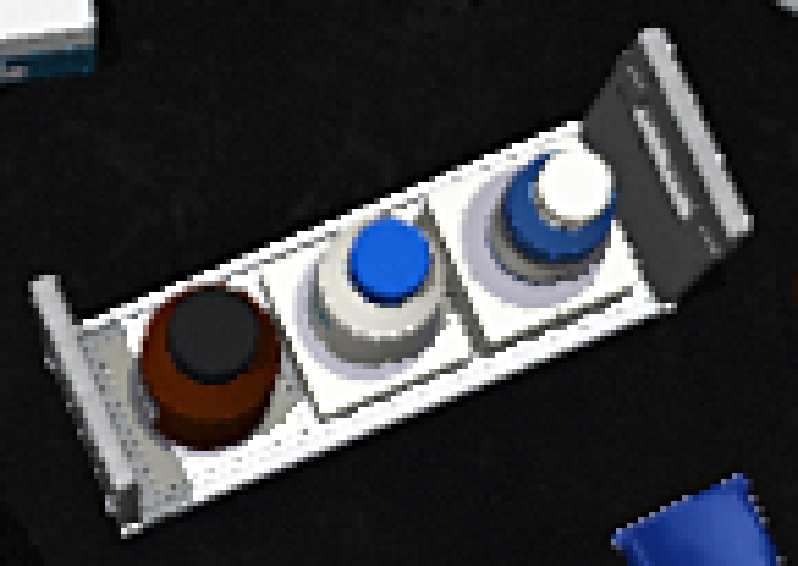

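```bash
python3 - <<'E'
from h import *
im=cv2.imread('pics/top19.png');x0,y0,f=230,92,5.5
a=cv2.resize(im[y0:y0+103,x0:x0+145],None,fx=f,fy=f,interpolation=0)
t=np.linspace(0,2*np.pi,60)
for c,h,D,d in(((.6005,.0119),.012,.066,.040),((.6332,-.0677),.044,.058,.036),((.6659,-.1472),.057,.050,.032)):
    for z,dd in((h,D),(.162,d)):
        q=proj('top',np.c_[c[0]+dd/2*np.cos(t),c[1]+dd/2*np.sin(t),0*t+z])
        cv2.polylines(a,[((q-[x0,y0]+.5)*f).astype(int)],True,(0,255,0) if z==.162 else (0,0,255),1)
cv2.imwrite('pics/m20.png',a)
E
```

```text
(no output)
```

View pics/m20.png

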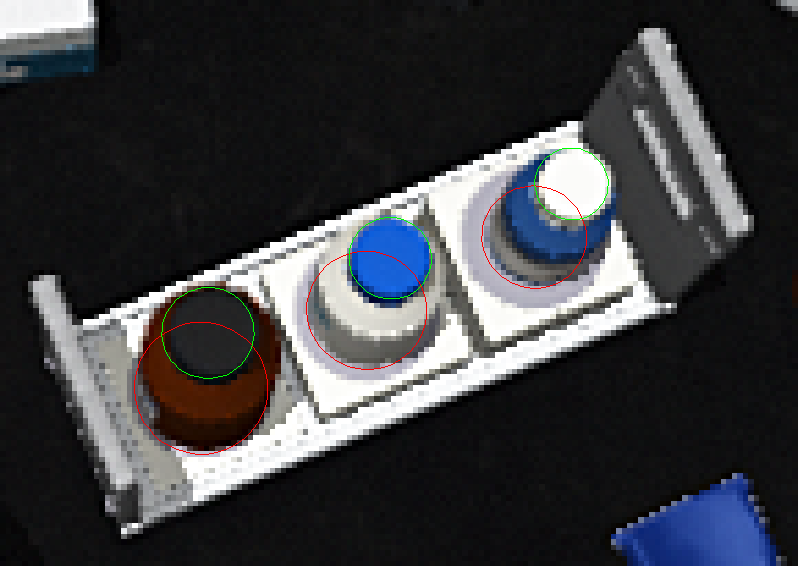

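Request:
drive_tool([
  [[-1,1.2,50,0,80],[0,0,60,0,80],[0,0,60,0,70],[0,0,50,0,60],[0,0,25,0,55],[0,0,12,0,50],[0,0,0,0,50],[0,0,0,0,50]],
])

```text
time: 49.12
eef_pos: [0.5375, 0.3512, 0.0071]
tcp_rot: [0.083, 3.139, 0.002]
wrist_force: [-0.4, 0.3, 0.4]
gripper_width: 0.587
```

```bash
python3 go.py .537 .350 .027 177.1; python3 shot.py 21
```

```text
t 49.12 TRUEpos [0.5375 0.3512 0.0442] yaw 176.98 tilt -1.0 grip 50.1 F [-0.4  0.3  0.4]
turn first (tool z, deg) -0.12  world d mm [ -0.5  -1.2 -17.2]
shift in current tool axes [ 0.5 -1.2 17.2]
shift in final tool axes [ 0.5 -1.2 17.2]
[0.5375 0.3512 0.0071] 0.5868274698325808 [-0.41034364  0.3010281   0.35436275]
[160.6 224.5]
[123.1 233.8]
[142.8 233.9]
82 153
```

View pics/cs21.png

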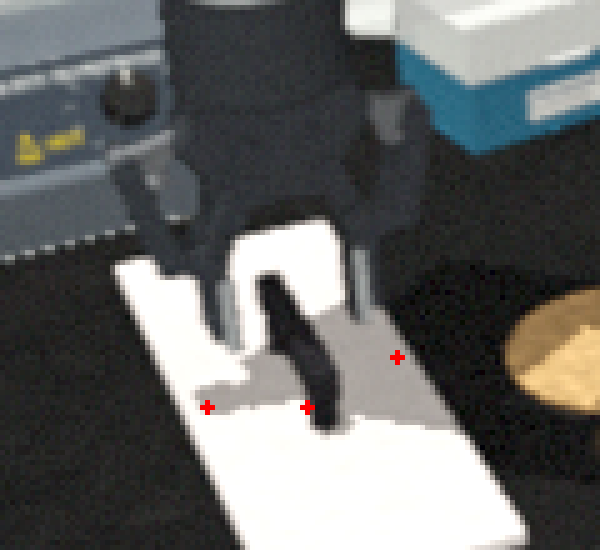

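Request:
drive_tool([
  [[0.5,-1,8,0,50],[0,0,6,0,50],[0,0,3,0,50],[0,0,0,0,40],[0,0,0,0,30],[0,0,0,0,20],[0,0,0,0,12],[0,0,0,0,5]],
])

```text
time: 50.18
eef_pos: [0.5363, 0.3497, -0.0109]
tcp_rot: [0.082, 3.14, 0.0]
wrist_force: [-1.2, -1.7, 5.8]
gripper_width: 0.153
```

Request:
drive_tool([
  [[0,0,0,0,0],[0,0,0,0,0],[0,0,0,0,0]],
], squeeze=90)

```text
time: 50.55
eef_pos: [0.5363, 0.3497, -0.0108]
tcp_rot: [0.082, 3.14, 0.0]
wrist_force: [-1.7, -1.7, 7.5]
gripper_width: 0.148
```

Request:
drive_tool([
  [[0,0,-3,0,0],[0,0,-8,0,0],[0,0,-20,0,0],[0,0,-40,0,0],[0,0,-40,0,0],[0,0,-20,0,0],[0,0,0,0,0],[0,0,0,0,0]],
])

```text
time: 51.55
eef_pos: [0.5357, 0.3495, 0.1195]
tcp_rot: [-0.082, -3.14, 0.0]
wrist_force: [-0.2, -0.7, -2.6]
gripper_width: 0.148
```

```bash
python3 go.py .633 -.068 .3 112.35; python3 -c "
from h import *
for n in('scene','top'): cv2.imwrite(f'pics/{n}22.png',cams.camera(n)[:,:,::-1])
print(manip.observe()['torque'])"
```

```text
t 51.55 TRUEpos [0.5357 0.3495 0.1566] yaw 177.0 tilt -1.0 grip 12.6 F [-0.2 -0.7 -2.6]
turn first (tool z, deg) 64.65  world d mm [  97.3 -417.5  143.4]
shift in current tool axes [-118.9 -411.8 -143.3]
shift in final tool axes [-423.1  -68.8 -143.4]
[-0.02600304  0.0387791   0.01329885]
```

View pics/scene22.png

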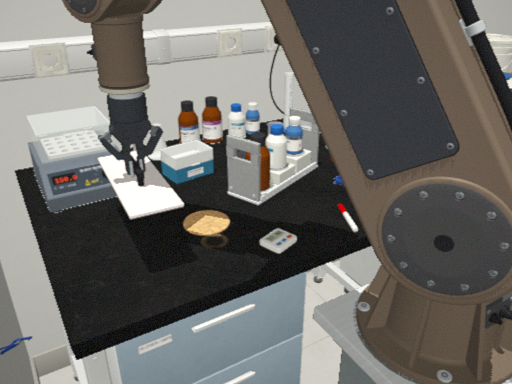

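View pics/top22.png

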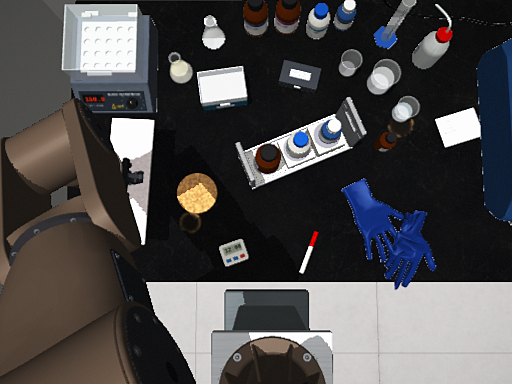

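Request:
drive_tool([
  [[0,0,-30,0,0],[0,0,-50,0,0],[0,0,-45,0,0],[0,0,-18,0,0],[0,0,0,0,0]],
])

```text
time: 52.28
eef_pos: [0.5363, 0.3498, 0.2626]
tcp_rot: [0.082, 3.14, 0.0]
wrist_force: [-1.3, -0.1, -3.2]
gripper_width: 0.149
```

Request:
drive_tool([
  [[0,0,0,5,0],[0,0,0,9,0],[0,0,0,10,0],[0,0,0,10,0],[0,0,0,10,0],[0,0,0,10,0],[0,0,0,7,0],[0,0,0,3.6,0]],
])

```text
time: 53.28
eef_pos: [0.5351, 0.3491, 0.2598]
tcp_rot: [-1.751, -2.606, 0.006]
wrist_force: [0.7, -0.2, -2.1]
gripper_width: 0.149
```

Request:
drive_tool([
  [[0,0,0,0,0],[0,0,0,0,0]],
])

```text
time: 53.52
eef_pos: [0.5356, 0.3494, 0.2614]
tcp_rot: [-1.745, -2.611, 0.003]
wrist_force: [0.0, -1.0, -2.3]
gripper_width: 0.147
```

```bash
python3 go.py .6327 -.0682 .3 112.35;  python3 shot.py 23
```

```text
t 53.52 TRUEpos [0.5356 0.3494 0.2985] yaw 112.49 tilt -1.0 grip 12.6 F [ 0.  -1.  -2.3]
turn first (tool z, deg) 0.14  world d mm [  97.1 -417.6    1.5]
shift in current tool axes [-423.   -70.1   -1.2]
shift in final tool axes [-423.1  -69.    -1.5]
[0.5356 0.3494 0.2614] 0.14712656628471446 [ 0.00597158 -1.00912856 -2.32448753]
[143.7 126.1]
[115.9 117.6]
[130.3 127.9]
70 47
```

View pics/s23.png

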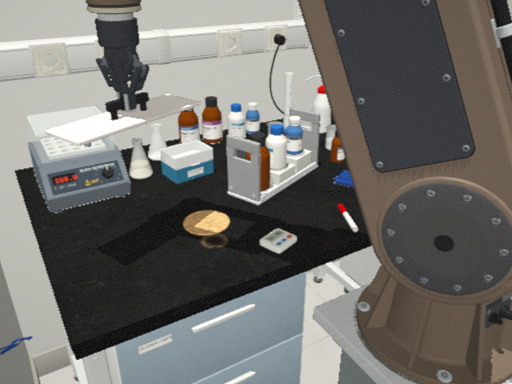

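```bash
python3 - <<'E'
from h import *
im=cv2.imread('pics/s23.png');x0,y0=40,85;a=cv2.resize(im[y0:y0+65,x0:x0+170],None,fx=4.7,fy=4.7,interpolation=0)
# predicted board with offset dx=-1.4mm
s=manip.observe();t=np.radians(112.49);X=np.array([np.cos(t),np.sin(t)]);Y=np.array([np.sin(t),-np.cos(t)])
for off,col in((0,(0,0,255)),(-.003,(0,255,0)),(.003,(255,0,0))):
  for z in(.2902,.2822):
    q=np.array([proj('scene',[*(s['eef_pos'][:2]+X*(off+sx*.152)+Y*sy*.052),z])[0] for sx,sy in((-1,-1),(-1,1),(1,1),(1,-1))])
    cv2.polylines(a,[((q-[x0,y0]+.5)*4.7).astype(int)],True,col,1)
cv2.imwrite('pics/m23.png',a)
E
```

```text
(no output)
```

View pics/m23.png

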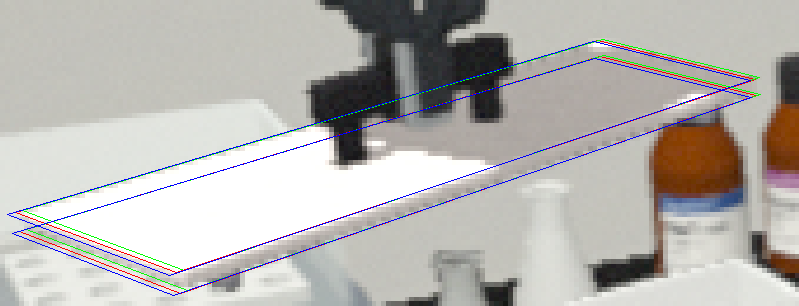

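Request:
drive_tool([
  [[-20,-3,0,0.2,0],[-45,-7,0,0,0],[-50,-8,0,0,0],[-50,-9,0,0,0],[-50,-8,0,0,0],[-50,-9,0,0,0],[-50,-8,0,0,0],[-50,-8,0,0,0]],
])

```text
time: 54.58
eef_pos: [0.6184, -0.0136, 0.2629]
tcp_rot: [1.752, 2.607, -0.0]
wrist_force: [0.5, 0.5, -1.6]
gripper_width: 0.145
```

Request:
drive_tool([
  [[-38,-6,0,0,0],[-18,-3,0,0,0],[0,0,0,0,0],[0,0,0,0,0],[0,0,0,0,0]],
])

```text
time: 55.2
eef_pos: [0.6312, -0.065, 0.2629]
tcp_rot: [-1.75, -2.609, -0.0]
wrist_force: [-0.8, -0.3, -2.9]
gripper_width: 0.147
```

```bash
python3 go.py .6324 -.0676 .1843 112.3
```

```text
t 55.2 TRUEpos [ 0.6312 -0.065   0.3   ] yaw 112.28 tilt -1.0 grip 12.5 F [-0.8 -0.3 -2.9]
turn first (tool z, deg) -0.02  world d mm [   1.2   -2.6 -115.7]
shift in current tool axes [-2.800e+00  1.000e-01  1.157e+02]
shift in final tool axes [-2.800e+00  1.000e-01  1.157e+02]
```

Request:
drive_tool([
  [[-2.8,0,20,0,0],[0,0,35,0,0],[0,0,28,0,0],[0,0,12,0,0],[0,0,5,0,0],[0,0,0,0,0],[0,0,0,0,0]],
])

```text
time: 56.08
eef_pos: [0.6331, -0.0688, 0.1638]
tcp_rot: [1.751, 2.607, 0.001]
wrist_force: [0.1, 0.2, -2.7]
gripper_width: 0.15
```

```bash
python3 go.py .6324 -.0676 .1843 112.3; python3 -c "
from h import *
for n in('scene','top'): cv2.imwrite(f'pics/{n}24.png',cams.camera(n)[:,:,::-1])
a=cv2.resize(cv2.imread('pics/scene24.png')[90:210,205:345],None,fx=5,fy=5,interpolation=0);cv2.imwrite('pics/m24.png',a)
a=cv2.resize(cv2.imread('pics/top24.png')[85:200,225:380],None,fx=5,fy=5,interpolation=0);cv2.imwrite('pics/t24.png',a)"
```

```text
t 56.08 TRUEpos [ 0.6331 -0.0688  0.2009] yaw 112.2 tilt -1.0 grip 12.8 F [ 0.1  0.2 -2.7]
turn first (tool z, deg) -0.1  world d mm [ -0.7   1.2 -16.6]
shift in current tool axes [ 1.4 -0.2 16.6]
shift in final tool axes [ 1.4 -0.1 16.6]
```

View pics/m24.png

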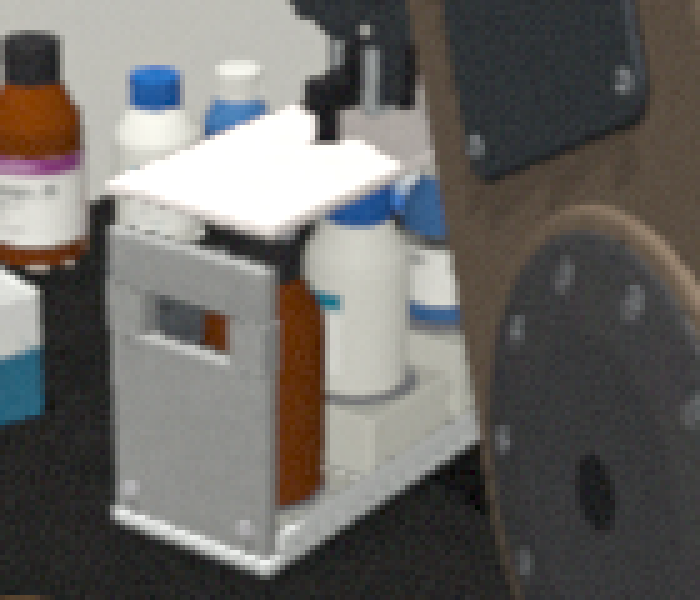

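View pics/t24.png

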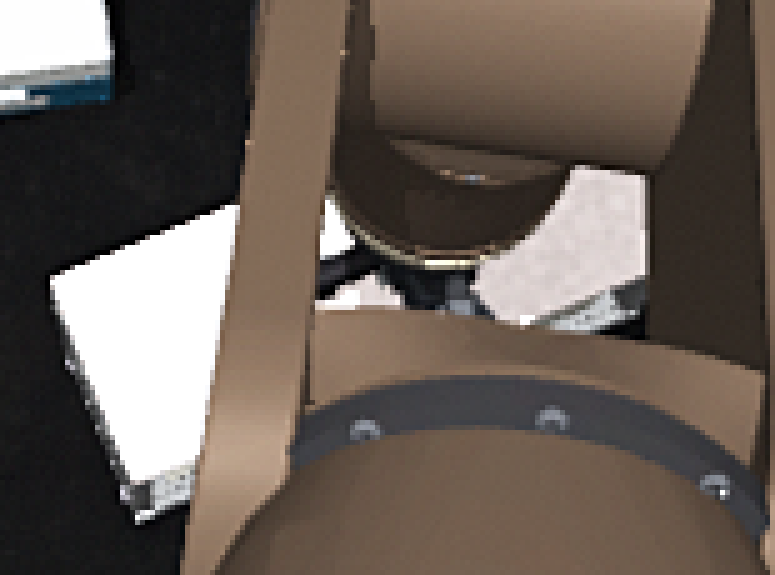

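```bash
python3 - <<'E'
from h import *
P=plane('top',[(234.9,139.5),(250.5,182.5)],.1926)[:,:2];print(P,np.linalg.norm(P[0]-P[1]))
d=P[0]-P[1];print(np.degrees(np.arctan2(d[1],d[0])))
t=np.radians(112.3);y=np.array([np.cos(t),np.sin(t)]);x=np.array([y[1],-y[0]]);m=P.mean(0)
for c in((.6332,-.0677),(.6315,-.0694)): print("end rel carrier: y",(m-c)@y*1e3," x",(m-c)@x*1e3)
E
```

```text
[[0.624749   0.08782925]
 [0.52395509 0.0517311 ]] 0.1070630152553402
19.704383006031513
end rel carrier: y 149.52821232226447  x -2.2789990829579634
end rel carrier: y 150.455993372321  x -0.061067090502789675
```

Request:
drive_tool([
  [[1.6,0,2,-0.1,0],[0,0,4,0,0],[0,0,4,0,0],[0,0,2,0,0],[0,0,0,0,0],[0,0,0,0,0]],
])

```text
time: 56.92
eef_pos: [0.6319, -0.0673, 0.1508]
tcp_rot: [1.75, 2.609, 0.0]
wrist_force: [-0.1, -0.8, -3.0]
gripper_width: 0.147
```

Request:
drive_tool([
  [[0,0,1.5,0,0],[0,0,0,0,0]],
])

```text
time: 57.18
eef_pos: [0.6318, -0.0673, 0.1492]
tcp_rot: [-1.75, -2.609, 0.0]
wrist_force: [-0.3, -0.7, -3.0]
gripper_width: 0.149
```

```bash
python3 go.py .6324 -.0676 .1843 112.3; python3 -c "
from h import *
for n in('scene','top'): cv2.imwrite(f'pics/{n}25.png',cams.camera(n)[:,:,::-1])
a=cv2.resize(cv2.imread('pics/scene25.png')[90:210,205:345],None,fx=5,fy=5,interpolation=0);cv2.imwrite('pics/m25.png',a)"
```

```text
t 57.17 TRUEpos [ 0.6318 -0.0673  0.1863] yaw 112.3 tilt -1.0 grip 12.7 F [-0.3 -0.7 -3. ]
turn first (tool z, deg) 0.0  world d mm [ 0.6 -0.3 -2. ]
shift in current tool axes [-0.6  0.5  2. ]
shift in final tool axes [-0.6  0.5  2. ]
```

View pics/m25.png

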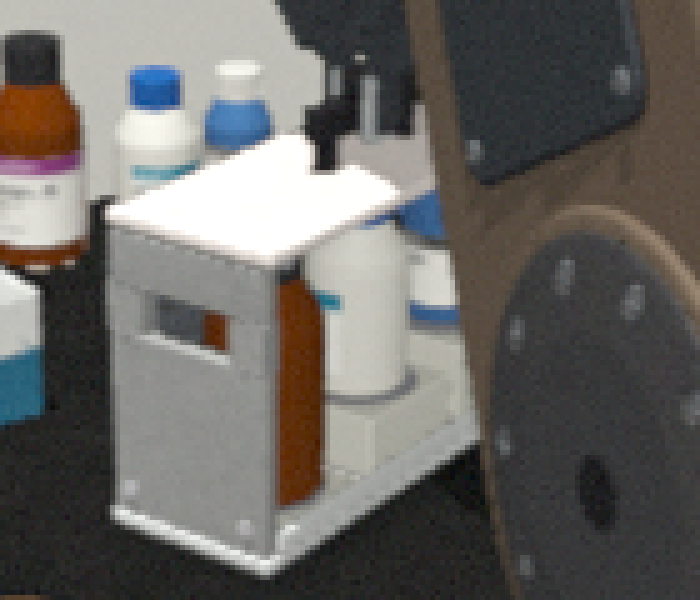

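No contact yet and the battens are already inside the panels (8 mm below their tops). Continue down.

Request:
drive_tool([
  [[0,0,1,0,0],[0,0,0,0,0]],
])

```text
time: 57.52
eef_pos: [0.6318, -0.0673, 0.1482]
tcp_rot: [-1.75, -2.609, 0.0]
wrist_force: [-0.2, -0.1, -2.3]
gripper_width: 0.145
```

Request:
drive_tool([
  [[0,0,0.8,0,0],[0,0,0,0,0]],
])

```text
time: 57.78
eef_pos: [0.6318, -0.0673, 0.1474]
tcp_rot: [-1.75, -2.609, 0.0]
wrist_force: [0.0, -0.9, -2.0]
gripper_width: 0.15
```

Request:
drive_tool([
  [[0,0,0.7,0,0],[0,0,0,0,0]],
])

```text
time: 58.02
eef_pos: [0.6319, -0.0673, 0.1472]
tcp_rot: [1.75, 2.609, 0.0]
wrist_force: [-1.9, 1.1, 4.4]
gripper_width: 0.149
```

Request:
drive_tool([
  [[0,0,0,0,15],[0,0,0,0,20],[0,0,0,0,30],[0,0,0,0,45],[0,0,0,0,50],[0,0,-20,0,50],[0,0,-50,0,50],[0,0,-50,0,50]],
], squeeze=40)

```text
time: 59.02
eef_pos: [0.6315, -0.0672, 0.2679]
tcp_rot: [-1.749, -2.609, 0.001]
wrist_force: [1.4, 0.0, -0.1]
gripper_width: 0.586
```

Request:
drive_tool([
  [[30,6,-20,0,50],[50,10,0,0,50],[50,10,0,0,50],[50,10,0,0,50],[50,10,0,0,50],[50,10,0,0,50],[40,8,0,0,50],[0,0,0,0,50]],
])

```text
time: 60.02
eef_pos: [0.5688, 0.2558, 0.2867]
tcp_rot: [-1.746, -2.612, -0.001]
wrist_force: [0.1, -0.7, -0.7]
gripper_width: 0.59
```

```bash
python3 -c "
from h import *
print(manip.observe()['eef_pos'])
for n in('scene','top'): cv2.imwrite(f'pics/{n}26.png',cams.camera(n)[:,:,::-1])
a=cv2.resize(cv2.imread('pics/scene26.png')[80:200,215:345],None,fx=5,fy=5,interpolation=0);cv2.imwrite('pics/m26.png',a)
x0,y0,f=225,85,5;a=cv2.resize(cv2.imread('pics/top26.png')[y0:y0+115,x0:x0+155],None,fx=f,fy=f,interpolation=0)
t=np.radians(112.3);y=np.array([np.cos(t),np.sin(t)]);x=np.array([y[1],-y[0]]);c=np.array([.6327,-.0682])
q=np.array([proj('top',[*(c+sx*.052*x+sy*.152*y),.176])[0] for sx,sy in((-1,-1),(-1,1),(1,1),(1,-1))])
cv2.polylines(a,[((q-[x0,y0]+.5)*f).astype(int)],True,(0,0,255),1);cv2.imwrite('pics/t26.png',a)"
```

```text
[0.56879494 0.25579433 0.28668602]
```

View pics/m26.png

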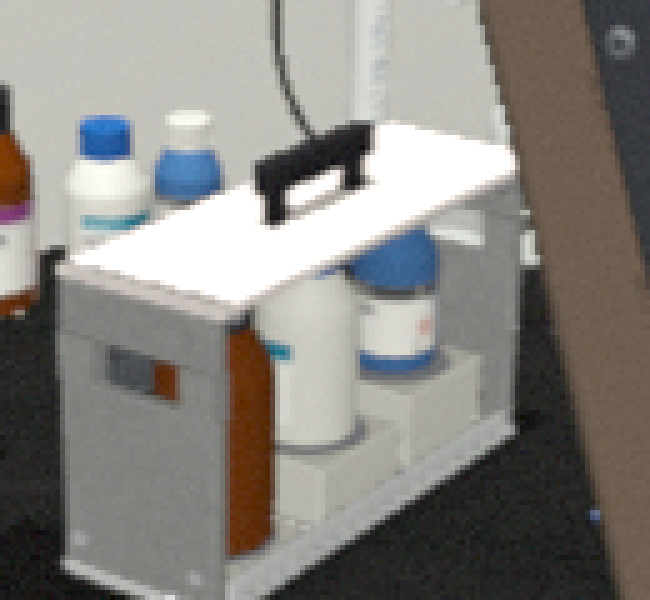

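View pics/t26.png

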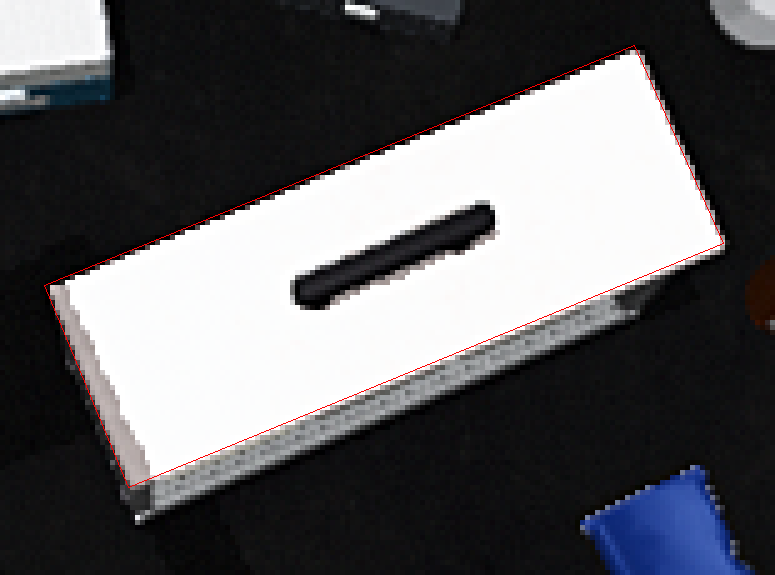

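View pics/scene26.png

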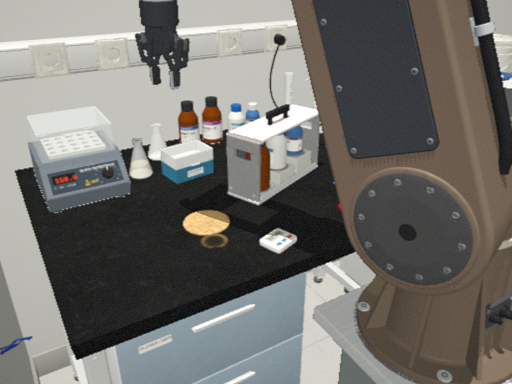

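The lid matches the predicted seated outline to within about a pixel in the top view. The bottles stand upright and the timer is at (278,240) px in the scene view, where it started. The arm is clear and touching nothing, so I'm handing in.

Request:
drive_tool([
  [[0,0,0,0,50],[0,0,0,0,50]],
])

```text
time: 60.38
eef_pos: [0.5699, 0.2521, 0.2868]
tcp_rot: [1.752, 2.608, -0.0]
wrist_force: [0.5, 0.4, -0.8]
gripper_width: 0.586
```

```bash
python3 -c "
from rig import manip
print(manip.close_job())"
```

```text
the job is handed in; nothing more can be done
None
```

The job is done and handed in at about 60 s. I parked the tall bottle on the mat and let go. The small bottle then went to the highest riser, the white bottle to the medium one, and the tall bottle to the lowest. Last, the lid went onto the panels, handle up.

**Height reading:** My first grasp closed on nothing because the reported TCP height was 37 mm too low. I found the offset by touching the mat with shut fingers, up to about 55 N at the wrist, and corrected every height after that. The first miss did not move the bottle.

**Last checks:**
- **Lid:** it touched down exactly at the calculated seated height. In the top view its outline matches the expected one to about a pixel, and in the scene view it lies flat.
- **Bottles:** all three stand upright. Measured from above before the lid went on, they sit about 1–2 mm off the disc centres, mostly toward the same end. That is about as fine as the camera can measure, so I left them.
- **Timer:** it is where it was.
- **Arm:** it is clear, with no contact force.

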